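Put the spare power modules away in the dry box and seal its lid

TASK

Put the spare power modules from the bench mat away in the grey dry box, together with the one desiccant tin that is lying among the other parts in the blue bin. Then set the lid squarely on the box's gasket, let go of it, and press it down one corner at a time until it sits flat and fully home all round. Leave the other parts in the bin, and do not shift the spool of solder, the tape roll and the tape measure lying about.

Things in the scene. Friction and masses are not known exactly. Their poses are not given: they have to be found in the camera images.
- dry_box: open grey plastic dry box, fixed to the bench, 226 x 146 x 65 mm outside, walls 10 mm, floor 10 mm thick, so 206 x 126 mm and 55 mm deep inside; axes x along its length, y across, z up; origin: centre of its underside on the bench. A black rubber gasket runs along the top of its walls and stands 7 mm proud of them (to 72 mm above the bench) until pressed down
- gasket_a (a joint): how far the gasket's quarter at the box's +x +y corner is pressed down, m: 0 standing up, 0.007 flush with the wall's top. The quarter gives way at about 9 N, slowly, and stays where it was pushed to. Pressing on the lid 20 mm in from its edges takes about 11 N; it then stops hard on the wall
- gasket_b (a joint): the same for the quarter at the box's +x -y corner
- gasket_c (a joint): the same for the quarter at the box's -x -y corner
- gasket_d (a joint): the same for the quarter at the box's -x +y corner
- lid: the dry box's stiff grey lid, loose, 226 x 146 mm, 0.3 kg: 6 mm plate (16 to 22 mm above the origin) with rails below that fit inside the box walls with 2.5 mm play; x along its length, z up; origin: centre of the plane of the rails' lower edges, on which it stands. Same after half a turn. Origin above the box's: 56 mm on the unpressed gasket, 49 mm seated. It tilts while corners differ
- lid_grip (a point): middle of the handle's bar: bar along the lid's x, 104 mm long, 14 mm wide (across the lid's y), 12 mm high, its middle 26 mm above the top of the lid's plate (48 mm above the lid's origin), with two feet 14 mm square at +-45 mm
- mat: thin grey-green bench mat, 260 x 170 x 3 mm, fixed; x along its length; origin: centre of its underside
- module_1: potted power module, dark block 52 x 28 x 23 mm lying pins up (4 mm thin pins), 70 g; x along its length, y across its 28 mm width, z up; origin: centre of its underside. Two to four modules are there; the others are absent
- module_2: potted power module, dark block 52 x 28 x 23 mm lying pins up (4 mm thin pins), 70 g; x along its length, y across its 28 mm width, z up; origin: centre of its underside
- module_3: potted power module, dark block 52 x 28 x 23 mm lying pins up (4 mm thin pins), 70 g; x along its length, y across its 28 mm width, z up; origin: centre of its underside
- module_4: potted power module, dark block 52 x 28 x 23 mm lying pins up (4 mm thin pins), 70 g; x along its length, y across its 28 mm width, z up; origin: centre of its underside
- bin: blue open parts bin, 240 x 152 x 50 mm, walls and floor 6 mm, fixed; x along its length; origin: centre of its underside
- desiccant: desiccant tin: flat aluminium tin 60 x 36 x 16 mm with rows of small holes in its top, 60 g; x along its length, y across its 36 mm width; origin: centre of its underside. It starts lying in the parts bin
- gland: black cable gland standing in the bin, 26 mm across, 32 mm tall; origin: centre of its underside
- ferrite: dark ferrite ring in the bin, 32 mm across, 14 mm tall; origin: centre of its underside
- heatsink: small finned aluminium heat sink in the bin, 25 x 24 x 18 mm; origin: centre of its underside
- dial_knob: black dial knob in the bin, 32 mm across, 15 mm tall; origin: centre of its underside
- terminals: grey screw terminal block in the bin, 42 x 18 x 15 mm; origin: centre of its underside
- standoff_1: brass stand-off standing in the bin, 9 mm across, 24 mm tall with a thin 6 mm stud; origin: centre of its underside
- standoff_2: brass stand-off standing in the bin, 9 mm across, 24 mm tall with a thin 6 mm stud; origin: centre of its underside
- solder_spool: spool of solder standing on the mat, 48 mm across, 34 mm tall; origin: centre of its underside
- tape_roll: roll of dark insulating tape lying on the bench beyond the bin or mat on the robot's right, 66 mm across, 19 mm tall; origin: centre of its underside
- tape_measure: yellow tape measure lying on the bench on the robot's left, 66 x 60 x 34 mm; origin: centre of its underside
There are look-alikes about, which are no part of the job. What is shaped like the desiccant but pink or red is not meant.

How it is judged:
By the outcome, as a careful person would: the job done as asked, in the order asked, and still so for the second after the job is handed in, with the robot touching nothing.
Of module_1, module_2, module_3, module_4 only 2 to 4 are there at a start; the rules pass over those that are not, and their reading is None.
At some moment in a run one of module_1, module_2, module_3, module_4, desiccant may be knocked a few centimetres aside while the robot is not near it.
Once in a run the grip may slacken for a moment while it holds something.
It also fails if it takes over 210 s, if anything falls off the work surface, if the arm or the gripper's body presses on something with over 40 N, if the wrist force passes 120 N, or if a joint passes its speed limit or range.

ROBOT

A 7-joint arm with a two-finger parallel gripper is mounted at the origin on the work surface. World frame = base frame: x ahead of the robot, y to its left, z up, the work surface at z = 0. Lengths are in m, angles in rad, forces in N, time in s.
With the tool pointing down it reaches from about 0.425 to 0.875 m from the base axis. Payload 4.7 kg.
Tool frame: the origin (TCP) lies at the very end of the fingers, on their centre line; the grasp point (between the pads) lies 19 mm behind it; x points along the fingers, y is the direction in which the jaws open and shut, and the axes are right-handed (so a half turn about x gives the same grasp; the last joint's range is limited). The gripper opens to 87 mm and grips with 3 to 60 N. Pads are 19 mm wide; open, the fingers measure 117 mm over their backs; the gripper's body (75 mm by 190 mm) begins 51 mm behind the grasp point.
Start: joints at [-1.135, 0.321, -0.07, 1.45, 0.023, 1.371, -0.057], TCP at [0.266, 0.593, 0.223] pointing down, gripper open.
Joint ranges: [-2.86, 2.86], [-0.3, 2.09], [-1.38, 1.24], [0.06, 2.45], [-1.56, 4.7], [0.09, 2.05], [-2.69, 2.69]. Speed limits (rad/s): [2.57, 2.57, 3.14, 3.14, 3.14, 3.14, 3.14].

INTERFACE

Orientations are given as a rotation vector (axis times angle).
In Python, from bench import ctrl gives the robot as it stands.
- The arm moves only by the tool step_arm, never from a script. Its argument "increments" is one flat list of numbers, 6 for each row, row after row: the shift along the tool's x, y, z in cm, then the turn, a rotation vector about the tool's x, y, z in rad. In form: [tx, ty, tz, ax, ay, az, tx, ty, tz, ax, ay, az, ...]. A call has 1 to 12 rows; each row shifts and turns the commanded pose from where the row before left it, along the tool's axes as they then stand; what a row does not reach is not made up. A row lasts 1/8 s, in which the tool goes at most 62.5 mm and 10.7 degrees, less where a joint would pass 70% of its speed; a pose out of reach is approached as far as the arm can. A call with a gripper value outside its range is refused whole. "fingers" is the opening in per cent of the stroke, from 0 (shut) to 100 (fully open), set as the call begins (left out, the last holds). The fingers move at their own pace and stop on an object; "force" is the grip in N (left out, the last holds). Time passes only in rows, so rows that do not move let the fingers close. It gives the time, the measured TCP pose, the force and the opening at its end, in the units of the state.
- ctrl.get_state(): the state, without advancing time (a new reading comes with each control period).
- ctrl.get_image(name): name is "side" or "top" or "wrist"; returns the picture (420x560x3 uint8, red, green, blue); there is no depth.
- ctrl.camera_params(name): a dict with "vertical_fov" (degrees; the focal length in pixels is half the picture's height over the tangent of half this angle, whatever the lens; pixels are square), "cx", "cy" (the principal point, pixels), "R" (3x3) and "t" (3): a world point X has camera coordinates R X + t. Camera axes: x right, y down, z forward; pixel columns grow to the right and rows downward; lengths in m; the calibration is good to about 2 mm. A picture is of the moment at which its call begins: read the wrist's pose just before it. camera_params takes no time and is no camera call; for the wrist camera it gives the pose at the moment of the call.
- ctrl.close_job(): hands the job in, once; it reports no verdict.
Trained networks look in the newest picture that a camera, given by its name, has taken for a name from the list of things; names that differ only in an ending like _2 or _b are one class to them, and where a whole thing is asked for, a point or a joint stands for the part that bears it (a point fixed in the world has none). Each returns a list of dicts, best first, with "score" (0 to 1); they miss things now and then, are a little off and sometimes report something else, mostly with a low value. They report only what shows in the picture. A call takes as long as a camera call. They do not tell look-alikes from the thing itself.
- ctrl.search_frame(camera, name): "xyz" ([x, y, z] in m, in the coordinates of the camera as it stood for that picture, good to about 4 mm: the middle of the surface that is visible of it).
- ctrl.silhouettes(camera, name): "pixels" (420x560 bool, what is visible of it).
- ctrl.spot_point(camera, name): "xyz" ([x, y, z] in m, in the coordinates of the camera as it stood for that picture, good to about 4 mm: a listed point, or the origin of a listed thing).
The state is a dict: "time": time; "joint_positions": joint angles; "qd": joint speeds; "joint_torque": joint torques, N m; "position": TCP position; "tool_rot": TCP orientation; "ft_force": force on the tool from outside, world axes, zero at the start; "torque": the same for the moment, N m; "grip_width": opening from 0.0 (shut) to 1.0 (fully open).
Only numpy, scipy, OpenCV 4.12 (cv2) and the standard library are available. Lean on these libraries where they do the work, as an engineer would, in place of code of your own. Each camera call takes 0.05 s, during which the arm holds its last target.

## Working session

There is one attempt and no reset: what is moved stays moved. The work goes in short steps, Python scripts to look and compute and a tool call to move; the robot and the scene stay as the last step left them, time stands still between calls to the robot, and variables do not carry over. Pictures are saved under pics/ and viewed, and the job is handed in when it is done.

Besides the shell and the picture viewer there is one more tool, called after "Emit:" as name(argument=value, ...) on one line, values as JSON. step_arm: Moves the arm, as the interface text tells. Its arguments: {"type":"object","properties":{"increments":{"type":"array","items":{"type":"number"}},"fingers":{"type":"number"},"force":{"type":"number"}},"required":["increments"]}

```bash
ls; mkdir -p pics
cat > h.py <<'E'
import numpy as np, cv2
from scipy.spatial.transform import Rotation as Ro
from bench import ctrl
def snap(n,f):
    im=ctrl.get_image(n); cv2.imwrite('pics/'+f,np.ascontiguousarray(im[:,:,::-1])); return im
def toworld(n,x):
    p=ctrl.camera_params(n); return np.array(p['R']).T@(np.array(x)-np.array(p['t']))
def pix2z(n,u,v,z):
    p=ctrl.camera_params(n); f=210/np.tan(np.radians(p['vertical_fov'])/2)
    R=np.array(p['R']);t=np.array(p['t']); c=-R.T@t; d=R.T@np.array([(u-p['cx'])/f,(v-p['cy'])/f,1]); return c+d*(z-c[2])/d[2]
def w2pix(n,X):
    p=ctrl.camera_params(n); f=210/np.tan(np.radians(p['vertical_fov'])/2)
    c=np.array(p['R'])@np.array(X)+np.array(p['t']); return c[0]/c[2]*f+p['cx'],c[1]/c[2]*f+p['cy']
def st():
    s=ctrl.get_state(); R=Ro.from_rotvec(s['tool_rot']).as_matrix()
    print('t',round(s['time'],2),'p',np.round(s['position'],4),'g',round(s['grip_width'],3),'F',np.round(s['ft_force'],1)); print(np.round(R,3).tolist()); return s
E
python3 - <<'E'
from h import *
s=st()
for n in ['side','top','wrist']:
    im=snap(n,n+'0.png'); p=ctrl.camera_params(n); print(n,p['vertical_fov'],np.round(-np.array(p['R']).T@np.array(p['t']),3),np.round(p['R'],2).tolist())
E
```

```text
pics
t 0.0 p [0.2659 0.5925 0.2215] g 1.0 F [-0.4 -0.6 -0.3]
[[-0.001, 0.409, 0.912], [-0.002, 0.912, -0.409], [-1.0, -0.002, 0.0]]
side 45.08314369358942 [0.48  1.142 0.88 ] [[-1.0, -0.07, 0.02], [-0.06, 0.59, -0.81], [0.05, -0.8, -0.59]]
top 57.61526887738909 [0.513 0.07  1.008] [[-0.01, -1.0, 0.03], [-1.0, 0.01, -0.04], [0.04, -0.03, -1.0]]
wrist 64.31845906047941 [0.198 0.623 0.383] [[0.41, 0.91, -0.0], [0.88, -0.39, 0.27], [0.24, -0.11, -0.96]]
```

View pics/top0.png

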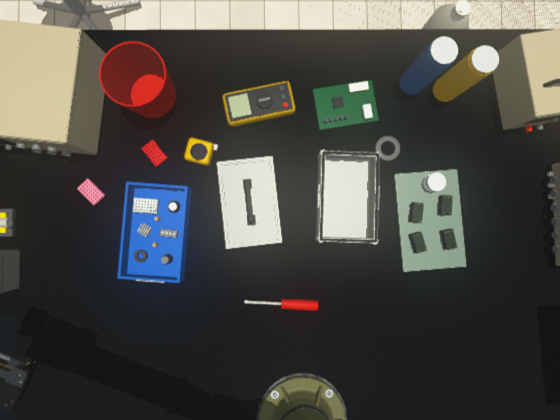

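View pics/side0.png

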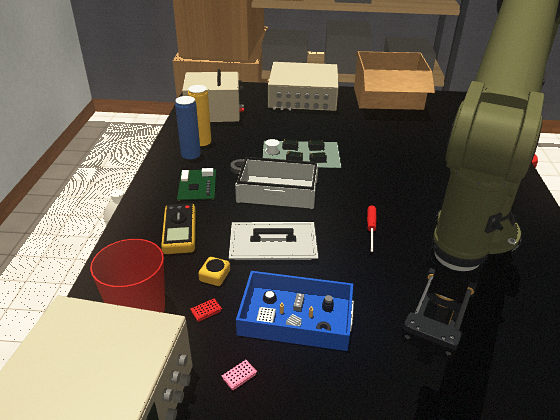

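View pics/wrist0.png

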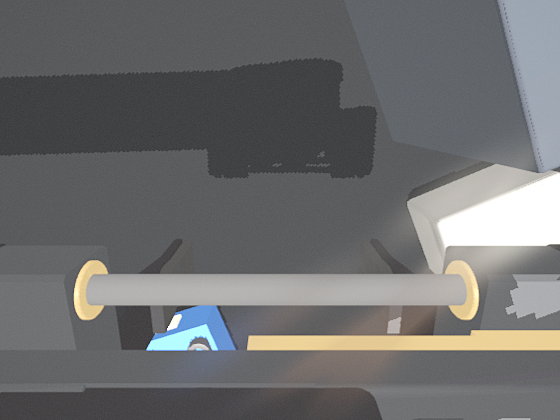

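The top view shows the mat at (430,220) with four modules at (416,212), (445,205), (417,242) and (448,239), and the spool at (435,182). The box is at (348,197), the lid at (250,202) and the bin at (153,232), with the white desiccant at (146,205). The pink and red tins outside the bin are look-alikes.

```bash
cat > det.py <<'E'
from h import *
hz={'dry_box':(.065,),'module_1':(.026,),'desiccant':(.022,),'lid':(.022,)}
def rect(mask,n,z):
    ys,xs=np.nonzero(mask); W=np.array([pix2z(n,u,v,z)[:2] for u,v in zip(xs,ys)])
    (c,sz,a)=cv2.minAreaRect((W*1000).astype(np.float32)); 
    if sz[0]<sz[1]: a+=90; sz=sz[::-1]
    return np.round(np.array(c)/1000,4),np.round(sz,1),round((a+90)%180-90,1)
def rects(n,name,z,thr=.3):
    for d in ctrl.silhouettes(n,name):
        if d['score']>thr and d['pixels'].sum()>10: print(name,round(d['score'],2),*rect(d['pixels'],n,z),d['pixels'].sum())
def origins(n,name):
    for d in ctrl.spot_point(n,name): print(name,'pt',round(d['score'],2),np.round(toworld(n,d['xyz']),4))
E
python3 - <<'E'
from det import *
ctrl.get_image('top')
for nm,z in [('dry_box',.068),('module_1',.026),('desiccant',.022),('lid',.022),('bin',.05),('mat',.003),('solder_spool',.037)]:
    rects('top',nm,z); origins('top',nm)
origins('top','lid_grip')
print(st()['time'])
E
```

```text
Traceback (most recent call last):
  File "det.py", line 10, in rects
    if d['score']>thr and d['pixels'].sum()>10: print(name,round(d['score'],2),*rect(d['pixels'],n,z),d['pixels'].sum())
                                                                                ~~~~^^^^^^^^^^^^^^^^^
  File "det.py", line 4, in rect
    ys,xs=np.nonzero(mask); W=np.array([pix2z(n,u,v,z)[:2] for u,v in zip(xs,ys)])
                                        ~~~~~^^^^^^^^^
  File "h.py", line 9, in pix2z
    p=ctrl.camera_params(n); f=210/np.tan(np.radians(p['vertical_fov'])/2)
ValueError: time passes only in moves, steps and waits
```

```bash
cat > det.py <<'E'
from h import *
def rect(mask,n,z):
    ys,xs=np.nonzero(mask); p=ctrl.camera_params(n); f=210/np.tan(np.radians(p['vertical_fov'])/2)
    R=np.array(p['R']);c=-R.T@np.array(p['t'])
    D=np.stack([(xs-p['cx'])/f,(ys-p['cy'])/f,np.ones(len(xs))],1)@R
    W=c+D*((z-c[2])/D[:,2])[:,None]; W=W[:,:2]
    (c,sz,a)=cv2.minAreaRect((W*1000).astype(np.float32)); 
    if sz[0]<sz[1]: a+=90; sz=sz[::-1]
    return np.round(np.array(c)/1000,4),np.round(sz,1),round((a+90)%180-90,1)
def rects(n,name,z,thr=.3):
    for d in ctrl.silhouettes(n,name):
        if d['score']>thr and d['pixels'].sum()>10: print(name,round(d['score'],2),*rect(d['pixels'],n,z),d['pixels'].sum())
def origins(n,name):
    for d in ctrl.spot_point(n,name): print(name,'pt',round(d['score'],2),np.round(toworld(n,d['xyz']),4))
E
python3 - <<'E'
from det import *
ctrl.get_image('top')
for nm,z in [('dry_box',.068),('module_1',.026),('desiccant',.022),('lid',.022),('bin',.05),('mat',.003),('solder_spool',.037)]:
    rects('top',nm,z); origins('top',nm)
origins('top','lid_grip')
print(st()['time'])
E
```

```text
dry_box 0.86 [ 0.5702 -0.1214] [226.8 155.1] -2.4 5529
dry_box pt 0.8 [ 0.5741 -0.1217 -0.0016]
dry_box pt 0.59 [0.4897 0.3641 0.0043]
module_1 0.8 [ 0.4513 -0.3084] [53.8 35.7] 17.2 271
module_1 0.63 [ 0.4597 -0.3893] [54.8 39.3] 9.8 300
module_1 0.56 [ 0.5487 -0.3845] [54.9 39.6] -1.7 300
module_1 0.49 [ 0.5292 -0.3062] [52.  34.4] -8.0 256
module_1 pt 0.82 [ 0.4515 -0.3079  0.003 ]
module_1 pt 0.67 [ 0.5456 -0.3907  0.0033]
module_1 pt 0.63 [ 0.4628 -0.3966  0.002 ]
module_1 pt 0.57 [ 0.5329 -0.3094  0.0032]
desiccant 0.91 [0.5568 0.3912] [62.5 38.1] 85.1 354
desiccant 0.62 [0.5934 0.528 ] [61.9 37.4] 44.3 367
desiccant pt 0.95 [ 0.5947  0.5346 -0.0044]
desiccant pt 0.93 [0.5553 0.3925 0.0009]
desiccant pt 0.65 [ 0.6915  0.3732 -0.0056]
desiccant pt 0.36 [ 0.6974 -0.2392  0.0045]
lid 0.88 [0.5621 0.1254] [226.7 147.7] 5.6 4968
lid 0.36 [0.6926 0.2503] [77.1 61.7] 75.3 645
lid pt 0.77 [ 0.5634  0.1249 -0.0046]
bin 0.65 [0.488  0.3607] [244.7 164.2] -5.2 5450
bin pt 0.81 [0.4867 0.3649 0.0072]
bin pt 0.68 [ 0.4553 -0.3102  0.0052]
mat 0.97 [ 0.5076 -0.3522] [261.8 170.4] 3.8 4766
mat pt 0.91 [ 0.5072 -0.3512 -0.0012]
mat pt 0.45 [0.5616 0.1279 0.0487]
mat pt 0.45 [ 0.6087 -0.3621  0.0059]
solder_spool 0.66 [ 0.6069 -0.351 ] [57.7 46.6] 89.3 357
solder_spool pt 0.66 [ 0.6072 -0.3597  0.0034]
solder_spool pt 0.2 [5.571e-01 3.909e-01 2.000e-04]
lid_grip pt 0.96 [0.5642 0.1266 0.0503]
t 1.05 p [0.2661 0.5931 0.2226] g 0.999 F [-0.1  0.8  0.6]
[[0.0, 0.409, 0.912], [0.0, 0.912, -0.409], [-1.0, 0.0, 0.0]]
1.05
```

```bash
cat > plan.py <<'E'
from h import *
# plan([(x,y,z,yawdeg),...]) : straight legs; yaw = world angle of tool y
def Rd(yaw):
    a=np.radians(yaw); y=np.array([np.cos(a),np.sin(a),0]); x=np.array([0,0,-1.]); return np.stack([x,y,np.cross(x,y)],1)
def plan(wps,vmax=5.,wmax=.15,cmd=None):
    s=ctrl.get_state(); p=np.array(s['position']); R=Ro.from_rotvec(s['tool_rot']).as_matrix()
    for w in wps:
        v=vmax if len(w)<5 else w[4]
        T=np.array(w[:3]); RT=Rd(w[3]); rv=Ro.from_matrix(R.T@RT).as_rotvec()
        n=int(max(1,np.ceil(np.linalg.norm(T-p)*100/v-1e-6),np.ceil(np.linalg.norm(rv)/wmax)))
        rows=[]
        for k in range(n):
            rv=Ro.from_matrix(R.T@RT).as_rotvec()/(n-k)
            d=R.T@((T-p)/(n-k))*100
            d=np.round(d,2); rv=np.round(rv,3)
            rows.append([*d,*rv]); p=p+R@d/100; R=R@Ro.from_rotvec(rv).as_matrix()
        print(w,n,'rows'); 
        print(','.join(' '.join(('%g,'%(q+0.)) for q in r)[:-1] for r in rows))
E
python3 - <<'E'
from plan import *
plan([(.557,.391,.2,-5)])
E
```

```text
(0.557, 0.391, 0.2, -5) 9 rows
0.25, -0.73, 3.87, 0.137, 0, 0,0.25, -0.19, 3.93, 0.137, 0, 0,0.25, 0.35, 3.92, 0.137, 0, 0,0.25, 0.88, 3.83, 0.138, 0, 0,0.25, 1.4, 3.68, 0.137, 0, 0,0.25, 1.89, 3.45, 0.138, 0, 0,0.25, 2.35, 3.16, 0.137, 0, 0,0.26, 2.75, 2.81, 0.138, 0, 0,0.25, 3.12, 2.4, 0.137, 0, 0
```

Emit:
step_arm(increments=[0.25,-0.73,3.87,0.137,0,0,0.25,-0.19,3.93,0.137,0,0,0.25,0.35,3.92,0.137,0,0,0.25,0.88,3.83,0.138,0,0,0.25,1.4,3.68,0.137,0,0,0.25,1.89,3.45,0.138,0,0,0.25,2.35,3.16,0.137,0,0,0.26,2.75,2.81,0.138,0,0,0.25,3.12,2.4,0.137,0,0,0,0,0,0,0,0])

```text
time: 2.3
position: [0.5605, 0.3866, 0.1996]
tool_rot: [1.277, 1.16, -1.278]
ft_force: [0.4, 0.4, 0.2]
grip_width: 1.0
```

Run:
```python
from det import *
from plan import plan
st(); snap('wrist','w1.png'); rects('wrist','desiccant',.022); origins('wrist','desiccant')
print(w2pix('wrist',(.557,.391,.022)))
```

```text
t 2.3 p [0.5605 0.3866 0.1996] g 1.0 F [0.4 0.4 0.2]
[[0.002, 0.996, -0.094], [-0.003, -0.094, -0.996], [-1.0, 0.002, 0.003]]
desiccant 0.95 [0.5882 0.5391] [59.6 35.9] 44.5 2576
desiccant 0.73 [0.6853 0.3831] [61.3 41.4] 37.9 2208
desiccant 0.71 [0.5522 0.4011] [60.3 35.7] 85.7 1970
desiccant pt 0.85 [0.6874 0.3847 0.0023]
desiccant pt 0.82 [0.5887 0.5416 0.0023]
desiccant pt 0.69 [0.5507 0.4033 0.0084]
(np.float64(278.0824659179947), np.float64(187.8865478013533))
```

View pics/w1.png

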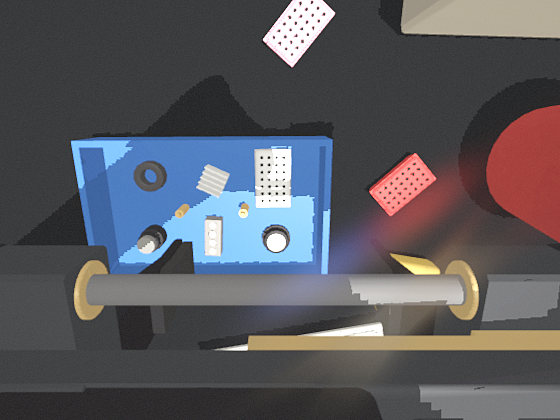

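Run:
```python
from det import *
from plan import plan
st(); snap('wrist','w1b.png'); rects('wrist','desiccant',.022); snap('top','t1b.png');rects('top','desiccant',.022);st()
```

```text
t 2.45 p [0.5562 0.3921 0.1999] g 1.001 F [-0.8  1.2 -0.4]
[[-0.001, 0.996, -0.085], [0.001, -0.085, -0.996], [-1.0, -0.001, -0.001]]
desiccant 0.83 [0.593  0.5354] [60.4 36.8] 42.9 2710
desiccant 0.75 [0.5564 0.3966] [60. 38.] 85.3 2032
desiccant 0.72 [0.6882 0.3781] [59.2 38.4] 37.7 1992
desiccant 0.7 [0.5563 0.3912] [63.3 40.6] 84.4 385
desiccant 0.66 [0.6919 0.3678] [64.  42.7] 38.0 384
desiccant 0.54 [ 0.5295 -0.3077] [53.1 35.3] -6.8 263
desiccant 0.4 [ 0.5726 -0.1305] [239.6 167.4] -2.6 5665
t 2.65 p [0.556  0.3923 0.2002] g 1.001 F [ 0.2  0.5 -1.4]
[[-0.0, 0.996, -0.084], [0.001, -0.084, -0.996], [-1.0, -0.0, -0.001]]
```

Run:
```python
from plan import *
plan([(.5565,.395,.2,-5),(.5565,.395,.06,-5),(.5565,.395,.009,-5,2.)])
```

```text
(0.5565, 0.395, 0.2, -5) 1 rows
0.02, 0.02, -0.27, 0.003, -0.001, 0
(0.5565, 0.395, 0.06, -5) 3 rows
4.67, 0, 0, 0, 0, 0,4.66, 0, 0, 0, 0, 0,4.67, 0.01, -0.01, 0, 0, 0
(0.5565, 0.395, 0.009, -5, 2.0) 3 rows
1.7, 0, 0, 0, 0, 0,1.7, 0, 0, 0, 0, 0,1.7, 0, 0, 0, 0, 0
```

Emit:
step_arm(increments=[0,0,-0.27,0,0,0,4.67,0,0,0,0,0,4.67,0,0,0,0,0,4.66,0,0,0,0,0,0,0,0,0,0,0,1.7,0,0,0,0,0,1.7,0,0,0,0,0,1.7,0,0,0,0,0,0,0,0,0,0,0,0,0,0,0,0,0], fingers=57, force=30)

```text
time: 3.9
position: [0.5574, 0.3937, 0.0092]
tool_rot: [1.273, 1.167, -1.273]
ft_force: [0.2, 1.4, 0.4]
grip_width: 0.569
```

Emit:
step_arm(increments=[0,0,0,0,0,0,0,0,0,0,0,0,0,0,0,0,0,0,0,0,0,0,0,0], fingers=20, force=30)

```text
time: 4.4
position: [0.5575, 0.3938, 0.0093]
tool_rot: [1.273, 1.167, -1.272]
ft_force: [-0.1, 0.2, 0.8]
grip_width: 0.409
```

Run:
```python
from plan import *
st(); 
plan([(.5565,.395,.16,-5),(.572,-.1215,.16,-92.4),(.572,-.1215,.08,-92.4),(.572,-.1215,.016,-92.4,2)])
```

```text
t 4.4 p [0.5575 0.3938 0.0093] g 0.409 F [-0.1  0.2  0.8]
[[0.0, 0.996, -0.087], [0.0, -0.087, -0.996], [-1.0, 0.0, -0.0]]
(0.5565, 0.395, 0.16, -5) 4 rows
-3.77, -0.02, -0.03, 0, 0, 0,-3.77, -0.03, -0.03, 0, 0, 0,-3.76, -0.02, -0.03, 0, 0, 0,-3.77, -0.03, -0.02, 0, 0, 0
(0.572, -0.1215, 0.16, -92.4) 11 rows
0, 0.55, 4.67, 0.139, 0, 0,0, 1.19, 4.54, 0.139, 0, 0,0, 1.81, 4.34, 0.139, 0, 0,0, 2.39, 4.04, 0.139, 0, 0,0, 2.93, 3.67, 0.139, 0, 0,0, 3.41, 3.23, 0.138, 0, 0,0, 3.82, 2.73, 0.139, 0, 0,0, 4.16, 2.18, 0.138, 0, 0,0, 4.42, 1.59, 0.139, 0, 0,-0.01, 4.6, 0.95, 0.138, 0, 0,0, 4.69, 0.32, 0.139, 0, 0
(0.572, -0.1215, 0.08, -92.4) 2 rows
4, 0, 0, 0, 0, 0,4, 0, 0, 0, 0, 0
(0.572, -0.1215, 0.016, -92.4, 2) 4 rows
1.6, 0, 0, 0, 0, 0,1.6, 0, 0, 0, 0, 0,1.6, 0, 0, 0, 0, 0,1.6, 0, 0, 0, 0, 0
```

Emit:
step_arm(increments=[-3.77,0,0,0,0,0,-3.77,0,0,0,0,0,-3.77,0,0,0,0,0,-3.77,0,0,0,0,0])

```text
time: 4.9
position: [0.557, 0.3935, 0.1607]
tool_rot: [1.273, 1.167, -1.273]
ft_force: [0.7, 0.5, -0.6]
grip_width: 0.412
```

Emit:
step_arm(increments=[0,0.55,4.67,0.139,0,0,0,1.19,4.54,0.139,0,0,0,1.81,4.34,0.139,0,0,0,2.39,4.04,0.139,0,0,0,2.93,3.67,0.139,0,0,0,3.41,3.23,0.138,0,0,0,3.82,2.73,0.139,0,0,0,4.16,2.18,0.138,0,0,0,4.42,1.59,0.139,0,0,0,4.6,0.95,0.138,0,0,0,4.69,0.32,0.139,0,0])

```text
time: 6.28
position: [0.5725, -0.124, 0.1598]
tool_rot: [-2.198, 0.05, 2.197]
ft_force: [0.4, 0.2, 0.3]
grip_width: 0.411
```

Emit:
step_arm(increments=[0,0,0,0,0,0,0,0,0,0,0,0])

```text
time: 6.52
position: [0.5727, -0.1222, 0.1595]
tool_rot: [-2.2, 0.045, 2.2]
ft_force: [0.4, 0.0, -0.4]
grip_width: 0.411
```

Run:
```python
from det import *
from plan import plan
st(); snap('wrist','w2.png'); snap('top','t2.png'); rects('wrist','dry_box',.068); origins('wrist','dry_box'); rects('wrist','desiccant',.15)
plan([(.572,-.1215,.08,-92.4),(.572,-.1215,.016,-92.4,2)])
```

```text
t 6.53 p [ 0.5727 -0.1222  0.1595] g 0.411 F [ 0.4  0.  -0.4]
[[-0.0, -0.042, -0.999], [0.001, -0.999, 0.042], [-1.0, -0.001, 0.0]]
dry_box 0.98 [ 0.5715 -0.1217] [226.5 147.5] -2.5 35295
dry_box 0.71 [ 0.495  -0.3293] [43.3 12.9] -0.6 161
dry_box 0.36 [ 0.5498 -0.2757] [47.3 33.8] -8.3 2037
dry_box pt 0.98 [ 0.5737 -0.1235  0.002 ]
desiccant 0.58 [ 0.5656 -0.121 ] [70.7 41.9] -2.2 6403
(0.572, -0.1215, 0.08, -92.4) 2 rows
3.98, 0.01, 0.05, 0.001, 0, 0,3.99, 0.02, 0.05, 0.001, 0, 0.001
(0.572, -0.1215, 0.016, -92.4, 2) 4 rows
1.6, 0, 0, 0, 0, 0,1.6, 0, 0, 0, 0, 0,1.6, 0, 0, 0, 0, 0,1.6, -0.01, 0, 0, 0, 0
```

View pics/w2.png

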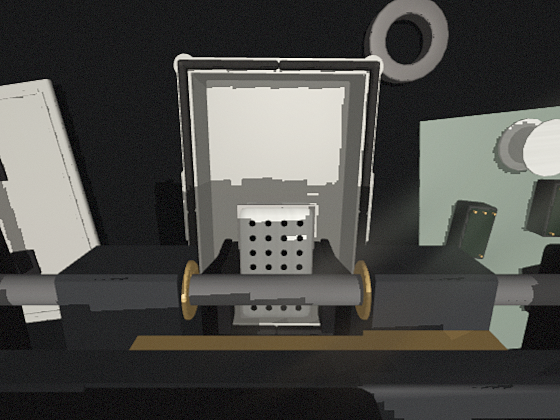

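View pics/t2.png

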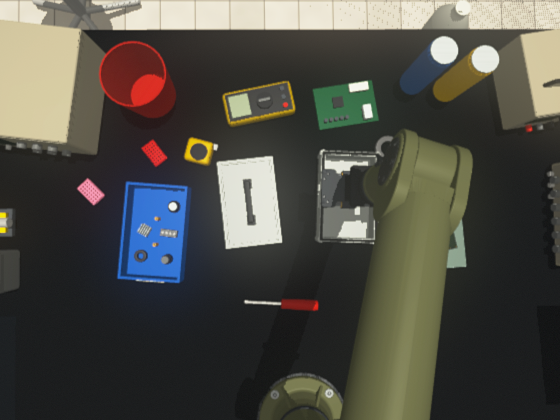

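Emit:
step_arm(increments=[4,0,0,0,0,0,4,0,0,0,0,0,2,0,0,0,0,0,1.6,0,0,0,0,0,1.6,0,0,0,0,0,1.3,0,0,0,0,0,0,0,0,0,0,0,0,0,0,0,0,0])

```text
time: 7.78
position: [0.573, -0.1229, 0.0152]
tool_rot: [-2.201, 0.046, 2.199]
ft_force: [-0.3, -0.7, -0.2]
grip_width: 0.411
```

Emit:
step_arm(increments=[0,0,0,0,0,0,0,0,0,0,0,0,0,0,0,0,0,0], fingers=54)

```text
time: 8.15
position: [0.5729, -0.1227, 0.015]
tool_rot: [-2.201, 0.046, 2.2]
ft_force: [-0.4, 0.7, -0.6]
grip_width: 0.53
```

Run:
```python
from plan import *
st(); 
plan([(.5727,-.1222,.16,-92.4),(.49,-.345,.2,-75)])
```

```text
t 8.15 p [ 0.5729 -0.1227  0.015 ] g 0.53 F [-0.4  0.7 -0.6]
[[0.0, -0.042, -0.999], [0.0, -0.999, 0.042], [-1.0, -0.0, -0.0]]
(0.5727, -0.1222, 0.16, -92.4) 3 rows
-4.83, -0.02, 0.01, 0, 0, 0,-4.83, -0.02, 0, 0, 0, 0,-4.84, -0.01, 0.01, 0, 0, 0
(0.49, -0.345, 0.2, -75) 5 rows
-0.8, 4.52, 1.46, -0.061, 0, 0,-0.8, 4.42, 1.74, -0.061, 0, 0,-0.8, 4.31, 2, -0.061, 0, 0,-0.8, 4.18, 2.27, -0.06, 0, 0,-0.81, 4.04, 2.51, -0.061, -0.001, 0
```

Emit:
step_arm(increments=[-4.83,0,0,0,0,0,-4.83,0,0,0,0,0,-4.83,0,0,0,0,0,-1.5,4.52,1.46,-0.061,0,0,-1.5,4.42,1.74,-0.061,0,0,-1.5,4.31,2,-0.061,0,0,-1.5,4.18,2.27,-0.06,0,0,-1.5,4.04,2.51,-0.061,0,0,0,0,0,0,0,0,0,0,0,0,0,0])

```text
time: 9.4
position: [0.4903, -0.3449, 0.2344]
tool_rot: [2.083, 0.275, -2.082]
ft_force: [0.5, 0.5, -1.1]
grip_width: 0.54
```

Run:
```python
from det import *
from plan import plan
st(); snap('wrist','w3.png'); snap('top','t3.png'); rects('wrist','module_1',.026); origins('wrist','module_1'); rects('top','module_1',.026);rects('top','desiccant',.02)
```

```text
t 9.4 p [ 0.4903 -0.3449  0.2344] g 0.54 F [ 0.5  0.5 -1.1]
[[0.0, 0.259, -0.966], [0.001, -0.966, -0.259], [-1.0, -0.001, -0.0]]
module_1 0.89 [ 0.5299 -0.3077] [50.6 27.9] -8.0 1176
module_1 0.6 [ 0.4545 -0.3096] [53.3 31.7] 15.3 1207
module_1 0.57 [ 0.5485 -0.3829] [51.6 30. ] -3.1 1306
module_1 pt 0.94 [ 5.286e-01 -3.077e-01  1.000e-04]
module_1 pt 0.83 [ 0.4517 -0.31   -0.0015]
module_1 pt 0.67 [ 0.5493 -0.3852  0.0016]
module_1 pt 0.58 [ 0.4574 -0.3888  0.0036]
module_1 0.58 [ 0.5294 -0.3058] [47.5 29.9] -8.8 205
module_1 0.56 [0.6923 0.2492] [76.4 61.4] 73.3 652
module_1 0.54 [ 0.4569 -0.3803] [53.1 20. ] 17.1 148
module_1 0.51 [ 0.4508 -0.3082] [51.4 31.5] 17.2 232
desiccant 0.77 [0.5928 0.5307] [63.6 41. ] 44.3 400
desiccant 0.62 [ 0.5733 -0.1254] [60.2 36.7] -1.1 344
desiccant 0.56 [0.6914 0.3693] [61.  36.8] 37.0 322
```

View pics/w3.png

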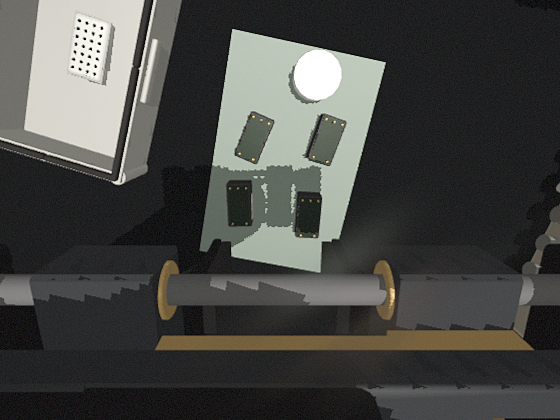

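Run:
```python
from plan import *
plan([(.5295,-.307,.2,-98),(.5295,-.307,.06,-98),(.5295,-.307,.007,-98,2.7)])
```

```text
(0.5295, -0.307, 0.2, -98) 3 rows
1.14, -0.86, -1.58, 0.134, 0, 0,1.15, -1.07, -1.44, 0.135, 0, 0,1.14, -1.25, -1.29, 0.134, 0, 0.001
(0.5295, -0.307, 0.06, -98) 3 rows
4.67, 0, 0, 0, 0, 0,4.67, 0, 0, 0, 0, 0,4.66, -0.01, -0.01, 0, 0, -0.001
(0.5295, -0.307, 0.007, -98, 2.7) 2 rows
2.65, 0, 0, 0, 0, 0,2.65, 0.01, 0, 0, 0, 0
```

Emit:
step_arm(increments=[1.14,-0.86,-1.58,0.134,0,0,1.14,-1.07,-1.44,0.134,0,0,1.15,-1.25,-1.29,0.134,0,0,4.67,0,0,0,0,0,4.67,0,0,0,0,0,3.66,0,0,0,0,0,1,0,0,0,0,0,2.65,0,0,0,0,0,2.65,0,0,0,0,0,0,0,0,0,0,0,0,0,0,0,0,0], fingers=57)

```text
time: 11.08
position: [0.5302, -0.3089, 0.0091]
tool_rot: [-2.152, 0.152, 2.147]
ft_force: [0.7, 1.0, 0.7]
grip_width: 0.568
```

Emit:
step_arm(increments=[0,0,0,0,0,0,0,0,0,0,0,0,0,0,0,0,0,0,0,0,0,0,0,0], fingers=15)

```text
time: 11.58
position: [0.5293, -0.3084, 0.0078]
tool_rot: [-2.149, 0.151, 2.148]
ft_force: [-0.3, 0.4, 2.6]
grip_width: 0.316
```

Run:
```python
from plan import *
s=st(); p=s['position']
plan([(p[0],p[1],.13,-98),(.6406,-.0977,.13,-92.5),(.6406,-.0977,.06,-92.5),(.6406,-.0977,.015,-92.5,2.3)])
```

```text
t 11.57 p [ 0.5293 -0.3084  0.0078] g 0.316 F [-0.3  0.4  2.6]
[[0.001, -0.14, -0.99], [0.0, -0.99, 0.14], [-1.0, -0.0, -0.001]]
(np.float64(0.5292890229003985), np.float64(-0.3083756371398011), 0.13, -98) 3 rows
-4.07, 0, 0, 0, 0, 0,-4.07, 0, 0, 0, 0, 0,-4.08, 0, -0.01, -0.001, -0.001, 0
(0.6406, -0.0977, 0.13, -92.5) 5 rows
0, -4.48, -1.62, -0.019, 0, 0,0, -4.45, -1.7, -0.019, 0, 0,0, -4.42, -1.79, -0.019, 0, 0,0, -4.38, -1.87, -0.019, 0, 0,0, -4.35, -1.96, -0.02, 0, 0
(0.6406, -0.0977, 0.06, -92.5) 2 rows
3.5, 0, 0, 0, 0, 0,3.5, 0, 0, 0, 0, 0
(0.6406, -0.0977, 0.015, -92.5, 2.3) 2 rows
2.25, 0, 0, 0, 0, 0,2.25, 0, -0.01, 0, 0, 0
```

Emit:
step_arm(increments=[-4.07,0,0,0,0,0,-4.07,0,0,0,0,0,-4.07,0,0,0,0,0,0,-4.48,-1.62,-0.019,0,0,0,-4.45,-1.7,-0.019,0,0,0,-4.42,-1.79,-0.019,0,0,0,-4.38,-1.87,-0.019,0,0,0,-4.35,-1.96,-0.02,0,0,0,0,0,0,0,0,0,0,0,0,0,0])

```text
time: 12.82
position: [0.6399, -0.0984, 0.1291]
tool_rot: [-2.198, 0.05, 2.201]
ft_force: [-0.6, -0.4, 0.2]
grip_width: 0.321
```

Run:
```python
from plan import *
s=st(); snap('wrist','w4.png')
plan([(.6406,-.0977,.06,-92.5),(.6406,-.0977,.016,-92.5,2.3)])
```

```text
t 12.82 p [ 0.6399 -0.0984  0.1291] g 0.321 F [-0.6 -0.4  0.2]
[[-0.001, -0.044, -0.999], [-0.001, -0.999, 0.044], [-1.0, 0.001, 0.001]]
(0.6406, -0.0977, 0.06, -92.5) 2 rows
3.46, -0.09, -0.04, -0.001, 0, -0.001,3.47, -0.09, -0.04, -0.002, 0.001, 0
(0.6406, -0.0977, 0.016, -92.5, 2.3) 2 rows
2.2, 0, 0, 0, 0, 0,2.2, 0, 0, 0, 0, 0
```

View pics/w4.png

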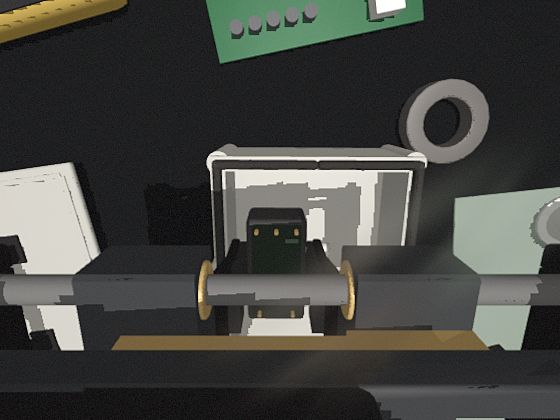

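Emit:
step_arm(increments=[3.46,0,0,0,0,0,3.46,0,0,0,0,0,1,0,0,0,0,0,1.7,0,0,0,0,0,1.7,0,0,0,0,0,0,0,0,0,0,0,0,0,0,0,0,0])

```text
time: 13.75
position: [0.6407, -0.0977, 0.0166]
tool_rot: [-2.199, 0.048, 2.199]
ft_force: [-1.2, 0.1, -1.0]
grip_width: 0.315
```

Emit:
step_arm(increments=[0,0,0,0,0,0,0,0,0,0,0,0], fingers=41)

```text
time: 14.0
position: [0.6408, -0.0976, 0.0167]
tool_rot: [-2.2, 0.048, 2.198]
ft_force: [0.0, -0.0, -0.1]
grip_width: 0.397
```

Run:
```python
from plan import *
s=st(); p=s['position']
plan([(p[0],p[1],.13,-92.5),(.5487,-.383,.18,-92.5)])
```

```text
t 14.0 p [ 0.6408 -0.0976  0.0167] g 0.397 F [ 0.  -0.  -0.1]
[[0.001, -0.044, -0.999], [0.0, -0.999, 0.044], [-1.0, -0.0, -0.001]]
(np.float64(0.6408006921838899), np.float64(-0.0976346414132879), 0.13, -92.5) 3 rows
-3.78, 0, 0, 0, 0, 0,-3.77, 0, 0, 0, 0, 0,-3.78, 0, -0.01, 0, -0.001, 0
(0.5487, -0.383, 0.18, -92.5) 7 rows
-0.71, 4.13, 1.14, 0, 0, 0,-0.71, 4.13, 1.13, 0, 0, 0,-0.72, 4.13, 1.14, 0, 0, 0,-0.71, 4.13, 1.13, 0, 0, 0,-0.72, 4.13, 1.14, 0, 0, 0,-0.71, 4.13, 1.13, 0, 0, 0,-0.72, 4.13, 1.14, 0, 0, 0
```

Emit:
step_arm(increments=[-3.78,0,0,0,0,0,-3.77,0,0,0,0,0,-3.78,0,0,0,0,0,-0.71,4.13,1.94,0,0,0,-0.71,4.13,1.94,0,0,0,-0.71,4.13,1.94,0,0,0,-0.71,4.13,1.94,0,0,0,-0.71,4.13,1.94,0,0,0,-0.71,4.13,1.94,0,0,0,-0.71,4.13,1.94,0,0,0,0,0,0,0,0,0,0,0,0,0,0,0], fingers=57)

```text
time: 15.5
position: [0.4925, -0.3799, 0.1793]
tool_rot: [-2.199, 0.047, 2.198]
ft_force: [1.3, 0.8, -1.0]
grip_width: 0.573
```

Run:
```python
from det import *
from plan import plan
st(); snap('wrist','w5.png'); snap('top','t5.png'); rects('wrist','module_1',.026); origins('wrist','module_1'); rects('top','module_1',.026);st()
plan([(.5487,-.383,.10,-92.5),(.5487,-.383,.06,-92.5),(.5487,-.383,.007,-92.5,2.7)])
```

```text
t 15.5 p [ 0.4925 -0.3799  0.1793] g 0.573 F [ 1.3  0.8 -1. ]
[[0.001, -0.044, -0.999], [0.001, -0.999, 0.044], [-1.0, -0.001, -0.001]]
module_1 0.8 [ 0.5479 -0.385 ] [51.4 27.6] -2.8 1709
module_1 0.76 [ 0.4621 -0.3904] [56.2 28.5] 12.6 1524
module_1 0.65 [ 0.4567 -0.3115] [51.  32.3] 15.0 1233
module_1 pt 0.85 [ 5.458e-01 -3.817e-01 -3.000e-04]
module_1 pt 0.78 [ 0.4626 -0.3924  0.0064]
module_1 pt 0.66 [ 0.453  -0.3099  0.0011]
module_1 0.75 [ 0.5471 -0.3842] [55.4 37.9] -5.9 299
module_1 0.49 [ 0.4587 -0.3854] [53.8 32.7] 5.5 238
module_1 0.48 [ 0.6407 -0.0982] [54.7 28.7] -1.1 246
module_1 0.48 [0.4875 0.3674] [248.2 168.7] -4.9 5879
t 15.75 p [ 0.4929 -0.3791  0.179 ] g 0.57 F [-0.1 -0.2  0.7]
[[-0.0, -0.042, -0.999], [0.001, -0.999, 0.042], [-1.0, -0.001, 0.0]]
(0.5487, -0.383, 0.1, -92.5) 2 rows
3.95, 0.08, -2.79, 0.001, 0, 0,3.95, 0.07, -2.8, 0.001, 0, 0.001
(0.5487, -0.383, 0.06, -92.5) 1 rows
4, 0, 0, 0, 0, 0
(0.5487, -0.383, 0.007, -92.5, 2.7) 2 rows
2.65, 0, 0, 0, 0, 0,2.65, 0, 0, 0, 0, 0
```

View pics/w5.png

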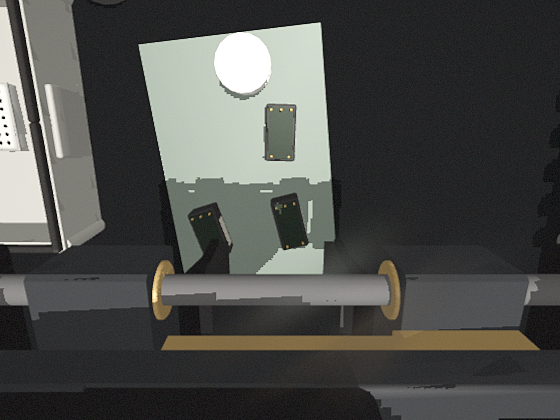

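Emit:
step_arm(increments=[3.95,0.13,-2.8,0,0,0,3.95,0.13,-2.8,0,0,0,3,0,0,0,0,0,1,0,0,0,0,0,2.65,0,0,0,0,0,2.65,0,0,0,0,0,0,0,0,0,0,0,0,0,0,0,0,0])

```text
time: 16.75
position: [0.5487, -0.3863, 0.009]
tool_rot: [-2.202, 0.05, 2.197]
ft_force: [1.1, -0.9, 0.1]
grip_width: 0.571
```

Emit:
step_arm(increments=[0,0,0,0,0,0,0,0,0,0,0,0,0,0,0,0,0,0,0,0,0,0,0,0], fingers=15)

```text
time: 17.25
position: [0.5482, -0.3858, 0.0078]
tool_rot: [-2.2, 0.049, 2.198]
ft_force: [-0.6, 0.5, 3.1]
grip_width: 0.318
```

Run:
```python
from plan import *
s=st(); p=s['position']
plan([(p[0],p[1],.13,-92.5),(.6383,-.1516,.13,-92.5),(.6383,-.1516,.06,-92.5),(.6383,-.1516,.015,-92.5,2.3)])
```

```text
t 17.25 p [ 0.5482 -0.3858  0.0078] g 0.318 F [-0.6  0.5  3.1]
[[0.001, -0.044, -0.999], [-0.0, -0.999, 0.044], [-1.0, 0.0, -0.001]]
(np.float64(0.5481815858005312), np.float64(-0.38575809367133057), 0.13, -92.5) 3 rows
-4.07, 0, 0, 0, 0, 0,-4.07, 0, 0, 0, 0, 0,-4.08, 0, -0.01, -0.001, -0.001, 0
(0.6383, -0.1516, 0.13, -92.5) 6 rows
0, -3.96, -1.33, 0, 0, 0,0, -3.96, -1.33, 0, 0, 0,0, -3.97, -1.33, 0, 0, 0,0, -3.96, -1.33, 0, 0, 0,0, -3.97, -1.34, 0, 0, 0,0, -3.96, -1.33, 0, 0, 0
(0.6383, -0.1516, 0.06, -92.5) 2 rows
3.5, 0, 0, 0, 0, 0,3.5, 0, 0, 0, 0, 0
(0.6383, -0.1516, 0.015, -92.5, 2.3) 2 rows
2.25, 0, 0, 0, 0, 0,2.25, 0, 0, 0, 0, 0
```

Emit:
step_arm(increments=[-4.07,0,0,0,0,0,-4.07,0,0,0,0,0,-4.07,0,0,0,0,0,0,-3.96,-1.33,0,0,0,0,-3.96,-1.33,0,0,0,0,-3.96,-1.33,0,0,0,0,-3.96,-1.33,0,0,0,0,-3.97,-1.33,0,0,0,0,-3.97,-1.33,0,0,0,0,0,0,0,0,0,0,0,0,0,0,0])

```text
time: 18.62
position: [0.6376, -0.152, 0.129]
tool_rot: [-2.199, 0.049, 2.2]
ft_force: [0.1, -0.2, -0.3]
grip_width: 0.321
```

Run:
```python
from plan import *
s=st(); snap('wrist','w6.png')
plan([(.6383,-.1516,.06,-92.5),(.6383,-.1516,.016,-92.5,2.3)])
```

```text
t 18.62 p [ 0.6376 -0.152   0.129 ] g 0.321 F [ 0.1 -0.2 -0.3]
[[-0.001, -0.044, -0.999], [-0.001, -0.999, 0.044], [-1.0, 0.001, 0.001]]
(0.6383, -0.1516, 0.06, -92.5) 2 rows
3.46, -0.08, -0.04, -0.001, 0, 0,3.47, -0.07, -0.04, -0.001, 0, -0.001
(0.6383, -0.1516, 0.016, -92.5, 2.3) 2 rows
2.2, 0, 0, 0, 0, 0,2.2, 0, -0.01, 0, 0, 0
```

View pics/w6.png

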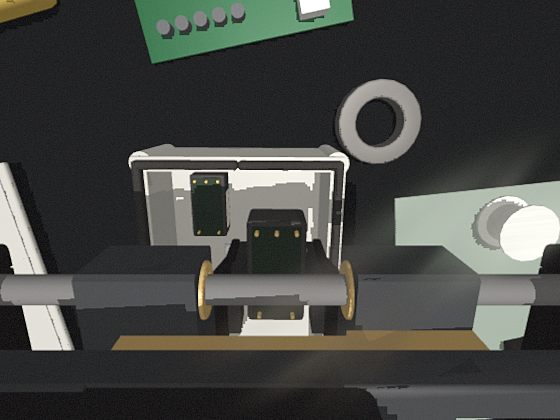

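Emit:
step_arm(increments=[3.46,-0.05,0,0,0,0,3.46,-0.05,0,0,0,0,1,0,0,0,0,0,1.7,0,0,0,0,0,1.7,0,0,0,0,0,0,0,0,0,0,0,0,0,0,0,0,0])

```text
time: 19.55
position: [0.6383, -0.1506, 0.0165]
tool_rot: [-2.199, 0.049, 2.199]
ft_force: [-0.2, 0.3, -1.0]
grip_width: 0.321
```

Emit:
step_arm(increments=[0,0,0,0,0,0,0,0,0,0,0,0], fingers=41)

```text
time: 19.8
position: [0.6385, -0.1505, 0.0167]
tool_rot: [-2.2, 0.048, 2.198]
ft_force: [-0.6, 0.7, 0.3]
grip_width: 0.399
```

Run:
```python
from plan import *
s=st(); p=s['position']
plan([(p[0],p[1],.13,-92.5),(.42,-.36,.18,-85)])
```

```text
t 19.8 p [ 0.6385 -0.1505  0.0167] g 0.399 F [-0.6  0.7  0.3]
[[0.001, -0.044, -0.999], [0.0, -0.999, 0.044], [-1.0, -0.0, -0.001]]
(np.float64(0.6385277190061749), np.float64(-0.1504849471262213), 0.13, -92.5) 3 rows
-3.78, 0, 0, 0, 0, 0,-3.77, 0, -0.01, 0, 0, 0,-3.78, 0, 0, 0, -0.001, 0
(0.42, -0.36, 0.18, -85) 7 rows
-0.71, 3.13, 2.99, -0.019, 0, 0,-0.72, 3.07, 3.05, -0.019, 0, 0,-0.71, 3.01, 3.1, -0.019, 0, 0,-0.72, 2.95, 3.16, -0.019, 0, 0,-0.71, 2.89, 3.21, -0.018, 0, 0,-0.72, 2.83, 3.27, -0.019, 0, 0,-0.71, 2.78, 3.32, -0.018, 0, 0
```

Emit:
step_arm(increments=[-3.78,0,0,0,0,0,-3.77,0,0,0,0,0,-3.78,0,0,0,0,0,-0.71,3.13,2.99,-0.019,0,0,-0.71,3.07,3.05,-0.019,0,0,-0.71,3.01,3.1,-0.019,0,0,-0.71,2.95,3.16,-0.019,0,0,-0.71,2.89,3.21,-0.019,0,0,-0.71,2.83,3.27,-0.019,0,0,-0.71,2.78,3.32,-0.019,0,0,0,0,0,0,0,0,0,0,0,0,0,0], fingers=57)

```text
time: 21.3
position: [0.4202, -0.3596, 0.1793]
tool_rot: [2.178, 0.097, -2.175]
ft_force: [0.4, -0.3, -0.4]
grip_width: 0.573
```

Run:
```python
from det import *
from plan import plan
st(); snap('wrist','w7.png'); snap('top','t7.png'); rects('wrist','module_1',.026); origins('wrist','module_1'); rects('top','module_1',.026);st()
```

```text
t 21.3 p [ 0.4202 -0.3596  0.1793] g 0.573 F [ 0.4 -0.3 -0.4]
[[0.001, 0.089, -0.996], [0.001, -0.996, -0.089], [-1.0, -0.001, -0.001]]
module_1 0.79 [ 0.4522 -0.3111] [52.7 30.6] 16.3 1811
module_1 0.7 [ 0.4591 -0.3899] [53.6 29.6] 13.0 1730
module_1 pt 0.93 [ 0.4579 -0.3917  0.0059]
module_1 pt 0.8 [ 0.4533 -0.3085 -0.0008]
module_1 0.79 [ 0.4516 -0.3079] [54.6 33.2] 17.2 267
module_1 0.72 [ 0.4587 -0.3882] [51.  34.6] 11.5 249
module_1 0.57 [ 0.6394 -0.0982] [52.1 28.6] -1.1 224
module_1 0.53 [ 0.6376 -0.153 ] [54.9 34. ] -1.2 269
t 21.55 p [ 0.4204 -0.3592  0.1788] g 0.569 F [ 0.  -0.2  1. ]
[[-0.0, 0.091, -0.996], [0.0, -0.996, -0.091], [-1.0, -0.0, 0.0]]
```

View pics/w7.png

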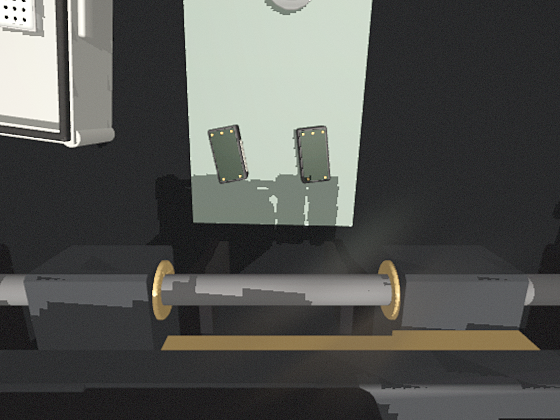

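Run:
```python
from plan import *
plan([(.4525,-.310,.1,-73.5),(.4525,-.310,.06,-73.5),(.4525,-.310,.008,-73.5,2.7)])
```

```text
(0.4525, -0.31, 0.1, -73.5) 2 rows
3.94, -2.3, -1.82, -0.099, 0, 0,3.94, -2.11, -2.04, -0.098, 0, 0
(0.4525, -0.31, 0.06, -73.5) 1 rows
4, 0, 0, 0, 0, 0
(0.4525, -0.31, 0.008, -73.5, 2.7) 2 rows
2.6, 0, 0, 0, 0, 0,2.6, 0, -0.01, 0, 0, 0
```

Emit:
step_arm(increments=[3.94,-2.3,-1.82,-0.099,0,0,3.94,-2.11,-2.04,-0.098,0,0,2,0,0,0,0,0,2,0,0,0,0,0,2.6,0,0,0,0,0,2.6,0,0,0,0,0,0,0,0,0,0,0,0,0,0,0,0,0])

```text
time: 22.55
position: [0.4521, -0.3124, 0.0094]
tool_rot: [2.07, 0.294, -2.067]
ft_force: [0.5, 0.3, 0.3]
grip_width: 0.571
```

Emit:
step_arm(increments=[0,0,0,0,0,0,0,0,0,0,0,0,0,0,0,0,0,0,0,0,0,0,0,0], fingers=15)

```text
time: 23.05
position: [0.4522, -0.311, 0.0088]
tool_rot: [2.069, 0.298, -2.067]
ft_force: [-1.3, 0.3, 2.8]
grip_width: 0.319
```

Run:
```python
from plan import *
s=st(); p=s['position']
plan([(p[0],p[1],.13,-73.5),(.5047,-.0918,.13,-92.5)])
```

```text
t 23.05 p [ 0.4522 -0.311   0.0088] g 0.319 F [-1.3  0.3  2.8]
[[0.001, 0.282, -0.959], [0.0, -0.959, -0.282], [-1.0, 0.0, -0.001]]
(np.float64(0.45223469320614085), np.float64(-0.3110404648515504), 0.13, -73.5) 3 rows
-4.04, 0, 0, -0.001, 0, 0,-4.04, 0, 0, -0.001, 0, 0,-4.04, 0, -0.01, 0, -0.001, 0
(0.5047, -0.0918, 0.13, -92.5) 5 rows
0, -3.91, -2.25, 0.066, 0, 0,0, -4.04, -1.99, 0.066, 0, 0,0, -4.17, -1.72, 0.067, 0, 0,0, -4.27, -1.43, 0.066, 0, 0,0, -4.36, -1.15, 0.067, 0, 0
```

Emit:
step_arm(increments=[-4.04,0,0,0,0,0,-4.04,0,0,0,0,0,-4.04,0,0,0,0,0,0,-3.91,-2.25,0.066,0,0,0,-4.04,-1.99,0.066,0,0,0,-4.17,-1.72,0.066,0,0,0,-4.27,-1.43,0.067,0,0,0,-4.36,-1.15,0.067,0,0,0,0,0,0,0,0,0,0,0,0,0,0])

```text
time: 24.3
position: [0.5044, -0.0925, 0.1294]
tool_rot: [-2.198, 0.051, 2.199]
ft_force: [-0.1, 0.3, -0.5]
grip_width: 0.317
```

Run:
```python
from plan import *
s=st(); snap('wrist','w8.png')
plan([(.5047,-.0918,.06,-92.5),(.5047,-.0918,.016,-92.5,2.3)])
```

```text
t 24.3 p [ 0.5044 -0.0925  0.1294] g 0.317 F [-0.1  0.3 -0.5]
[[-0.0, -0.046, -0.999], [-0.001, -0.999, 0.046], [-1.0, 0.001, 0.0]]
(0.5047, -0.0918, 0.06, -92.5) 2 rows
3.47, -0.07, -0.02, -0.002, 0, 0,3.48, -0.08, -0.02, -0.002, 0, -0.001
(0.5047, -0.0918, 0.016, -92.5, 2.3) 2 rows
2.2, 0, 0, 0, 0, 0,2.2, 0, 0, 0, 0, 0
```

View pics/w8.png

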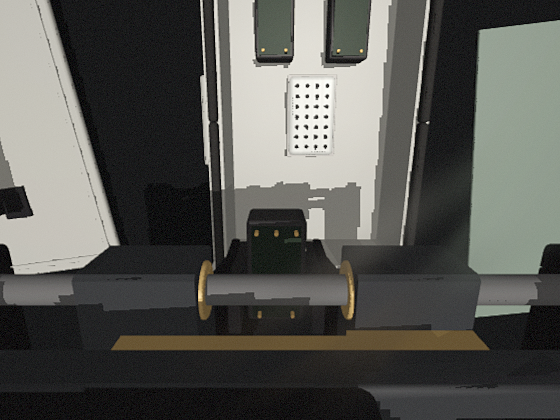

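Emit:
step_arm(increments=[3.47,0,0,0,0,0,3.48,0,0,0,0,0,1,0,0,0,0,0,1.7,0,0,0,0,0,1.6,0,0,0,0,0,0,0,0,0,0,0,0,0,0,0,0,0])

```text
time: 25.22
position: [0.5049, -0.0919, 0.0173]
tool_rot: [-2.198, 0.051, 2.198]
ft_force: [0.3, 0.1, -1.2]
grip_width: 0.315
```

Emit:
step_arm(increments=[0,0,0,0,0,0,0,0,0,0,0,0], fingers=41)

```text
time: 25.48
position: [0.5051, -0.0918, 0.0175]
tool_rot: [-2.199, 0.05, 2.197]
ft_force: [-1.2, -0.3, 0.0]
grip_width: 0.393
```

Run:
```python
from plan import *
s=st(); p=s['position']
plan([(p[0],p[1],.13,-92.5),(.42,-.39,.18,-78)])
```

```text
t 25.48 p [ 0.5051 -0.0918  0.0175] g 0.393 F [-1.2 -0.3  0. ]
[[0.001, -0.046, -0.999], [0.0, -0.999, 0.046], [-1.0, -0.0, -0.001]]
(np.float64(0.5050985587200034), np.float64(-0.09183236977211201), 0.13, -92.5) 3 rows
-3.75, 0, 0, -0.001, 0, 0,-3.75, 0, -0.01, -0.001, 0, 0,-3.75, 0, 0, 0, -0.001, 0
(0.42, -0.39, 0.18, -78) 7 rows
-0.72, 4.31, 1.03, -0.036, 0, 0,-0.72, 4.27, 1.18, -0.036, 0, 0,-0.71, 4.22, 1.33, -0.036, 0, 0,-0.72, 4.17, 1.49, -0.036, 0, 0,-0.71, 4.12, 1.63, -0.036, 0, 0,-0.72, 4.05, 1.78, -0.037, 0, 0,-0.71, 3.99, 1.94, -0.036, 0, 0
```

Emit:
step_arm(increments=[-3.75,0,0,0,0,0,-3.75,0,0,0,0,0,-3.75,0,0,0,0,0,-0.72,4.31,1.03,-0.036,0,0,-0.72,4.27,1.18,-0.036,0,0,-0.71,4.22,1.33,-0.036,0,0,-0.72,4.17,1.49,-0.036,0,0,-0.71,4.12,1.63,-0.036,0,0,-0.72,4.05,1.78,-0.036,0,0,-0.71,3.99,1.94,-0.036,0,0,0,0,0,0,0,0,0,0,0,0,0,0], fingers=57)

```text
time: 26.98
position: [0.4191, -0.3892, 0.1794]
tool_rot: [2.114, 0.219, -2.113]
ft_force: [1.3, 0.6, 0.9]
grip_width: 0.572
```

Run:
```python
from det import *
from plan import plan
st(); snap('wrist','w9.png'); snap('top','t9.png'); rects('wrist','module_1',.026); rects('top','module_1',.026);st()
plan([(.459,-.3905,.1,-78),(.459,-.3905,.06,-78),(.459,-.3905,.008,-78,2.7)])
```

```text
t 26.98 p [ 0.4191 -0.3892  0.1794] g 0.572 F [1.3 0.6 0.9]
[[0.0, 0.204, -0.979], [0.001, -0.979, -0.204], [-1.0, -0.001, -0.0]]
module_1 0.68 [ 0.4884 -0.3525] [202.1 157.6] 3.9 36339
module_1 0.62 [ 0.4601 -0.3909] [52.  28.6] 13.1 1707
module_1 0.76 [ 0.5048 -0.093 ] [46.5 28.5] -1.1 214
module_1 0.71 [ 0.6408 -0.0995] [54.8 31.3] -1.1 257
module_1 0.65 [ 0.6376 -0.1516] [55.  36.6] -1.2 295
module_1 0.52 [ 0.4583 -0.3886] [54.7 36.6] 11.5 286
t 27.18 p [ 0.4198 -0.3884  0.1794] g 0.565 F [ 0.5 -0.2 -0.6]
[[0.0, 0.207, -0.978], [0.001, -0.978, -0.207], [-1.0, -0.001, -0.0]]
(0.459, -0.3905, 0.1, -78) 2 rows
3.97, 0.51, -1.89, -0.001, 0, 0,3.97, 0.52, -1.9, 0, 0, 0.001
(0.459, -0.3905, 0.06, -78) 1 rows
4, 0, 0, 0, 0, 0
(0.459, -0.3905, 0.008, -78, 2.7) 2 rows
2.6, 0, 0, 0, 0, 0,2.6, 0, 0, 0, 0, 0
```

Emit:
step_arm(increments=[3.97,0.5,-1.9,0,0,0,3.97,0.5,-1.9,0,0,0,2,0,0,0,0,0,2,0,0,0,0,0,2.6,0,0,0,0,0,2.6,0,0,0,0,0,0,0,0,0,0,0,0,0,0,0,0,0])

```text
time: 28.18
position: [0.4584, -0.3927, 0.0096]
tool_rot: [2.114, 0.216, -2.111]
ft_force: [0.3, 0.2, -0.4]
grip_width: 0.57
```

Emit:
step_arm(increments=[0,0,0,0,0,0,0,0,0,0,0,0,0,0,0,0,0,0,0,0,0,0,0,0], fingers=15)

```text
time: 28.68
position: [0.4584, -0.3921, 0.0087]
tool_rot: [2.114, 0.218, -2.112]
ft_force: [-0.1, 1.5, 4.0]
grip_width: 0.319
```

Run:
```python
from plan import *
s=st(); p=s['position']
plan([(p[0],p[1],.13,-78),(.5024,-.1457,.13,-92.5)])
```

```text
t 28.68 p [ 0.4584 -0.3921  0.0087] g 0.319 F [-0.1  1.5  4. ]
[[0.001, 0.204, -0.979], [-0.0, -0.979, -0.204], [-1.0, 0.0, -0.001]]
(np.float64(0.45844672924414814), np.float64(-0.3920500689669016), 0.13, -78) 3 rows
-4.04, 0, 0, -0.001, 0, 0,-4.04, 0, 0, -0.001, 0, 0,-4.05, 0, -0.01, -0.002, -0.001, 0
(0.5024, -0.1457, 0.13, -92.5) 6 rows
0, -3.86, -1.57, 0.042, 0, 0,0, -3.93, -1.41, 0.042, 0, 0,0, -3.98, -1.24, 0.042, 0, 0,0, -4.03, -1.07, 0.042, 0, 0,0, -4.07, -0.91, 0.043, 0, 0,-0.01, -4.11, -0.73, 0.042, 0, 0
```

Emit:
step_arm(increments=[-4.04,0,0,0,0,0,-4.04,0,0,0,0,0,-4.04,0,0,0,0,0,0,-3.86,-1.57,0.042,0,0,0,-3.93,-1.41,0.042,0,0,0,-3.98,-1.24,0.042,0,0,0,-4.03,-1.07,0.042,0,0,0,-4.07,-0.91,0.042,0,0,0,-4.11,-0.73,0.042,0,0,0,0,0,0,0,0,0,0,0,0,0,0])

```text
time: 30.05
position: [0.5028, -0.1464, 0.1294]
tool_rot: [-2.198, 0.051, 2.198]
ft_force: [-0.1, 0.2, -0.2]
grip_width: 0.316
```

Run:
```python
from plan import *
s=st(); snap('wrist','w10.png')
plan([(.5024,-.1457,.06,-92.5),(.5024,-.1457,.016,-92.5,2.3)])
```

```text
t 30.05 p [ 0.5028 -0.1464  0.1294] g 0.316 F [-0.1  0.2 -0.2]
[[-0.0, -0.046, -0.999], [-0.0, -0.999, 0.046], [-1.0, 0.0, 0.0]]
(0.5024, -0.1457, 0.06, -92.5) 2 rows
3.47, -0.07, 0.02, -0.002, 0, 0,3.48, -0.07, 0.01, -0.002, 0, -0.001
(0.5024, -0.1457, 0.016, -92.5, 2.3) 2 rows
2.2, 0, 0, 0, 0, 0,2.2, 0, 0, 0, 0, 0
```

View pics/w10.png

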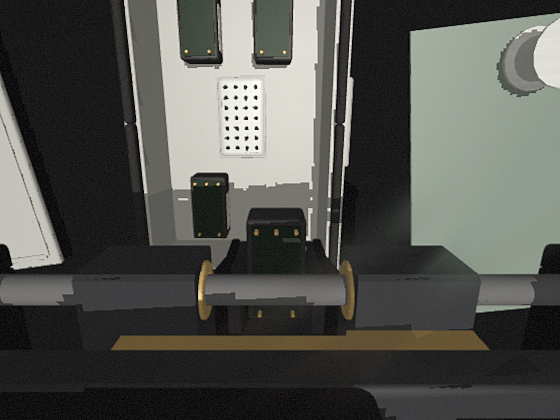

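Emit:
step_arm(increments=[3.47,0,0,0,0,0,3.48,0,0,0,0,0,1,0,0,0,0,0,1.7,0,0,0,0,0,1.6,0,0,0,0,0,0,0,0,0,0,0,0,0,0,0,0,0])

```text
time: 30.98
position: [0.5032, -0.1458, 0.0172]
tool_rot: [-2.198, 0.051, 2.198]
ft_force: [0.5, 0.2, -0.3]
grip_width: 0.316
```

Emit:
step_arm(increments=[0,0,0,0,0,0,0,0,0,0,0,0], fingers=41)

```text
time: 31.22
position: [0.5034, -0.1456, 0.0174]
tool_rot: [-2.199, 0.05, 2.197]
ft_force: [0.2, 0.4, 0.9]
grip_width: 0.398
```

Run:
```python
from plan import *
s=st(); p=s['position']
plan([(p[0],p[1],.16,-92.5),(.48,.1254,.2,-84.4)])
```

```text
t 31.23 p [ 0.5034 -0.1456  0.0174] g 0.398 F [0.2 0.4 0.9]
[[0.001, -0.046, -0.999], [0.0, -0.999, 0.046], [-1.0, -0.0, -0.001]]
(np.float64(0.5033945619483622), np.float64(-0.14562059819302345), 0.16, -92.5) 3 rows
-4.75, 0, 0, -0.001, 0, 0,-4.76, 0, -0.01, -0.001, 0, 0,-4.75, 0, 0, 0, -0.001, 0
(0.48, 0.1254, 0.2, -84.4) 6 rows
-0.67, -4.5, 0.59, -0.024, 0, 0,-0.67, -4.51, 0.48, -0.024, 0, 0,-0.66, -4.52, 0.37, -0.023, 0, 0,-0.67, -4.53, 0.27, -0.024, 0, 0,-0.66, -4.53, 0.16, -0.023, 0, 0,-0.67, -4.53, 0.05, -0.024, 0, 0
```

Emit:
step_arm(increments=[-4.75,0,0,0,0,0,-4.75,0,0,0,0,0,-4.75,0,0,0,0,0,-0.67,-4.5,0.59,-0.024,0,0,-0.67,-4.51,0.48,-0.024,0,0,-0.66,-4.52,0.37,-0.023,0,0,-0.67,-4.53,0.27,-0.024,0,0,-0.66,-4.53,0.16,-0.023,0,0,-0.67,-4.53,0.05,-0.024,0,0,0,0,0,0,0,0,0,0,0,0,0,0,0,0,0,0,0,0], fingers=45)

```text
time: 32.72
position: [0.4805, 0.1239, 0.1994]
tool_rot: [2.174, 0.101, -2.174]
ft_force: [0.6, -0.2, -0.4]
grip_width: 0.451
```

Run:
```python
from det import *
from plan import plan
st(); snap('wrist','w11.png'); snap('top','t11.png'); rects('wrist','lid',.022); origins('wrist','lid_grip');origins('wrist','lid'); rects('top','lid',.022);origins('top','lid_grip')
rects('top','module_1',.033);rects('top','desiccant',.026);rects('top','dry_box',.07)
```

```text
t 32.73 p [0.4805 0.1239 0.1994] g 0.451 F [ 0.6 -0.2 -0.4]
[[-0.0, 0.093, -0.996], [-0.0, -0.996, -0.093], [-1.0, 0.0, 0.0]]
lid 0.87 [0.5506 0.1277] [200.8 146.6] 5.4 32038
lid_grip pt 0.85 [0.5618 0.1287 0.0423]
lid pt 0.67 [0.5605 0.1313 0.    ]
lid pt 0.56 [ 0.5027 -0.1447  0.0132]
lid 0.8 [0.5622 0.1265] [225.5 145.4] 5.5 3137
lid_grip pt 0.8 [0.564  0.1253 0.0496]
lid_grip pt 0.17 [ 0.6967  0.2529 -0.0015]
module_1 0.82 [ 0.6398 -0.097 ] [49.3 28.5] -1.1 228
module_1 0.76 [ 0.5036 -0.0918] [48.7 28.3] -1.1 238
module_1 0.6 [ 0.6367 -0.15  ] [54.4 31.1] -1.2 246
desiccant 0.87 [0.6899 0.3676] [62.5 36.8] 39.1 332
desiccant 0.8 [ 0.5729 -0.1255] [59.9 39.1] -1.1 366
desiccant 0.64 [0.5932 0.5259] [61.2 37.2] 45.3 349
dry_box 0.68 [ 0.5684 -0.1193] [230.  157.2] -2.6 4403
dry_box 0.39 [ 0.4978 -0.1821] [120.6  55.8] -33.3 181
```

View pics/w11.png

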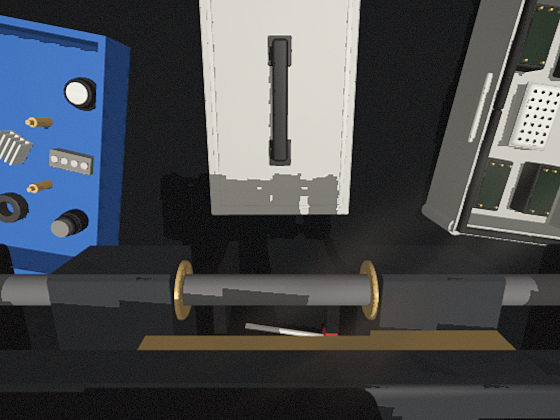

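View pics/t11.png

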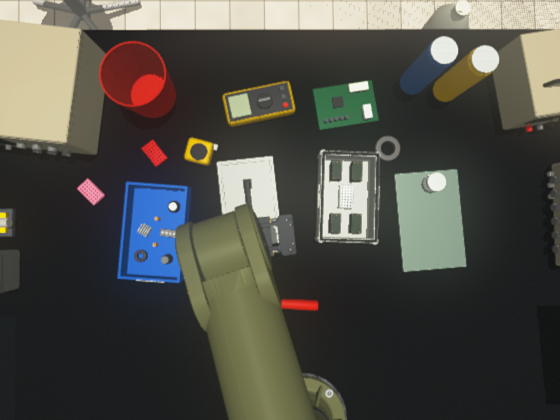

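Run:
```python
from det import *
from plan import plan
im=cv2.imread('pics/w11.png'); g=im.max(2)
m=np.zeros_like(g,bool); m[20:180,255:305]=g[20:180,255:305]<70
n,l,stt,c=cv2.connectedComponentsWithStats(m.astype(np.uint8)); k=1+np.argmax(stt[1:,4]); print(stt[k])
print(rect(l==k,'wrist',.05))
# mid bar edges per row
for v in (70,90,110,130):
    u=np.nonzero((l==k)[v])[0]; print(v,u.min(),u.max(),np.round(pix2z('wrist',(u.min()+u.max())/2,v,.054),4))
st()
```

```text
[268  38  23 128 954]
(array([0.5601, 0.13  ]), array([108. ,  19.4]), 6.2)
70 272 287 [0.5882 0.1325 0.054 ]
90 272 287 [0.5721 0.1309 0.054 ]
110 273 287 [0.5556 0.1288 0.054 ]
130 273 286 [0.5384 0.1275 0.054 ]
t 33.23 p [0.4803 0.1254 0.1995] g 0.448 F [-0.3 -0.4  0.3]
[[0.0, 0.096, -0.995], [0.0, -0.995, -0.096], [-1.0, -0.0, -0.0]]
```

Run:
```python
from plan import *
plan([(.5622,.1272,.12,-84.4),(.5622,.1272,.031,-84.4,3)])
```

```text
(0.5622, 0.1272, 0.12, -84.4) 3 rows
2.65, 0.2, -2.72, -0.001, 0, 0,2.65, 0.2, -2.72, -0.001, 0, 0,2.65, 0.21, -2.73, 0, 0, 0
(0.5622, 0.1272, 0.031, -84.4, 3) 3 rows
2.97, 0, 0, 0, 0, 0,2.96, 0, 0, 0, 0, 0,2.97, 0, 0, 0, 0, 0
```

Emit:
step_arm(increments=[2.65,0.2,-2.72,0,0,0,2.65,0.2,-2.72,0,0,0,2.65,0.2,-2.72,0,0,0,0,0,0,0,0,0,2.97,0,0,0,0,0,2.97,0,0,0,0,0,2.97,0,0,0,0,0,0,0,0,0,0,0,0,0,0,0,0,0])

```text
time: 34.35
position: [0.5629, 0.1277, 0.0327]
tool_rot: [2.175, 0.106, -2.17]
ft_force: [0.2, -0.6, 0.6]
grip_width: 0.451
```

Emit:
step_arm(increments=[0,0,0,0,0,0,0,0,0,0,0,0,0,0,0,0,0,0,0,0,0,0,0,0,0,0,0,0,0,0], fingers=0, force=50)

```text
time: 34.98
position: [0.5623, 0.1275, 0.0313]
tool_rot: [2.173, 0.105, -2.172]
ft_force: [-1.2, 0.6, 3.9]
grip_width: 0.155
```

Run:
```python
from plan import *
s=st(); p=s['position']; snap('side','s12.png')
plan([(p[0],p[1],.15,-84.4,3)])
```

```text
t 34.98 p [0.5623 0.1275 0.0313] g 0.155 F [-1.2  0.6  3.9]
[[0.0, 0.096, -0.995], [0.001, -0.995, -0.096], [-1.0, -0.001, -0.0]]
(np.float64(0.5623188994089757), np.float64(0.12753662682003392), 0.15, -84.4, 3) 4 rows
-2.97, 0, 0, 0, 0, 0,-2.97, 0, 0, -0.001, 0, 0,-2.97, 0, 0, 0, 0, 0,-2.96, 0, 0, -0.001, 0, 0.001
```

View pics/s12.png

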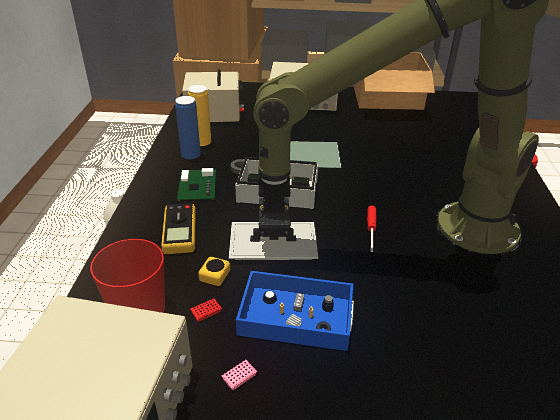

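Emit:
step_arm(increments=[-2.97,0,0,0,0,0,-2.97,0,0,0,0,0,-2.97,0,0,0,0,0,-2.97,0,0,0,0,0,0,0,0,0,0,0])

```text
time: 35.65
position: [0.5634, 0.1273, 0.151]
tool_rot: [2.177, 0.105, -2.169]
ft_force: [-0.1, 0.7, -3.4]
grip_width: 0.156
```

Run:
```python
from det import *
from plan import plan
s=st(); snap('wrist','w13.png'); snap('top','t13.png'); p=s['position']; zl=p[2]-.0313
print('zl',zl); origins('wrist','lid'); origins('top','lid'); origins('wrist','lid_grip'); origins('top','lid_grip');rects('top','lid',zl+.022); rects('top','dry_box',.07)
plan([(.5715,-.1217,.16,-92.5,4)])
```

```text
t 35.65 p [0.5634 0.1273 0.151 ] g 0.156 F [-0.1  0.7 -3.4]
[[0.003, 0.096, -0.995], [0.001, -0.995, -0.095], [-1.0, -0.001, -0.003]]
zl 0.11968130222739004
lid pt 0.7 [0.5587 0.1282 0.1157]
lid pt 0.67 [0.4564 0.367  0.0033]
lid pt 0.25 [ 0.6456 -0.0982  0.0132]
lid_grip pt 0.59 [0.5594 0.1277 0.159 ]
lid_grip pt 0.39 [ 0.6313 -0.101   0.0048]
lid_grip pt 0.69 [ 0.6447 -0.0961  0.01  ]
lid_grip pt 0.23 [ 0.5725 -0.1264  0.0069]
lid 0.9 [0.5677 0.0703] [226.3  37.9] 4.7 1121
lid 0.56 [0.496  0.3549] [27.  25.8] 62.5 136
dry_box 0.8 [ 0.5697 -0.1199] [227.7 156.4] -2.7 4304
(0.5715, -0.1217, 0.16, -92.5, 4) 7 rows
-0.16, 3.55, 0.2, 0.02, 0, 0,-0.16, 3.55, 0.13, 0.02, 0, 0,-0.16, 3.56, 0.06, 0.02, 0, 0,-0.16, 3.56, -0.02, 0.02, 0, 0,-0.16, 3.56, -0.09, 0.02, 0, 0,-0.16, 3.55, -0.16, 0.02, 0.001, 0,-0.16, 3.55, -0.22, 0.019, 0, -0.001
```

View pics/w13.png

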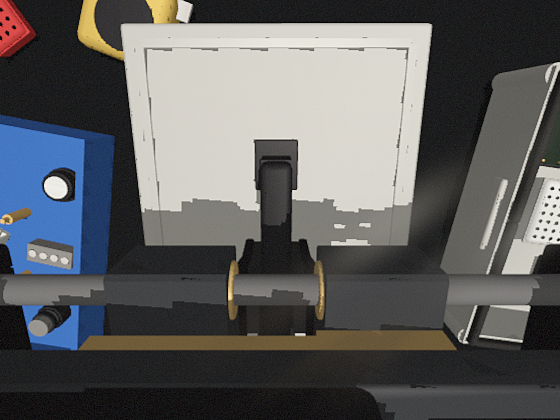

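```bash
cat > lidpose.py <<'E'
from det import *
def fit(mask_img,zt,edges):
    pass
E
python3 - <<'E'
from det import *
s=st(); snap('wrist','w14.png'); ds=ctrl.silhouettes('wrist','lid'); d=ds[0]; print(d['score'])
m=d['pixels'];
print('\n'.join(f"{v} {np.nonzero(m[v])[0].min()} {np.nonzero(m[v])[0].max()}" for v in (40,80,120,160,200,230)))
for u in (150,220,330,400): print(u,np.nonzero(m[:,u])[0].min())
zt=s['position'][2]-.0313+.022
P=lambda u,v: pix2z('wrist',u,v,zt)[:2]
R=Ro.from_rotvec(s['tool_rot']).as_matrix()
L=[P(np.nonzero(m[v])[0].min()-.5,v) for v in range(40,225,5)]; Rr=[P(np.nonzero(m[v])[0].max()+.5,v) for v in range(40,225,5)]
T=[P(u,np.nonzero(m[:,u])[0].min()-.5) for u in range(150,400,10)]
def line(Q):
    vx,vy,x,y=cv2.fitLine(np.array(Q,np.float32)*1000,cv2.DIST_HUBER,0,.01,.01).ravel(); return np.degrees(np.arctan2(vy,vx)),np.array([x,y]),np.array([vx,vy])
for Q in (L,Rr,T): 
    a,c,dv=line(Q); print(round(a,2),c)
tcp=s['position'][:2]*1000
aL,cL,dL=line(L);aR,cR,dR=line(Rr);aT,cT,dT=line(T)
ax=np.radians((aL+aR)/2); ex=np.array([np.cos(ax),np.sin(ax)]); 
if ex[0]<0: ex=-ex
ey=np.array([-ex[1],ex[0]])
print('tcp-> left',ey@(cL-tcp),'right',ey@(cR-tcp),'far',ex@(cT-tcp),'yaw lid',np.degrees(np.arctan2(ex[1],ex[0])),'tool y',np.degrees(np.arctan2(R[1,1],R[0,1])))
E
```

```text
t 36.05 p [0.5615 0.1271 0.1486] g 0.155 F [-0.3  0.2 -2.1]
[[-0.002, 0.096, -0.995], [-0.001, -0.995, -0.096], [-1.0, 0.001, 0.002]]
0.93
40 122 428
80 127 424
120 131 420
160 135 415
200 140 411
230 143 407
150 23
220 23
330 24
400 23
5.48 [617.5941  204.76534]
5.87 [631.64844   61.750393]
-84.19 [673.73676 136.82494]
tcp-> left 71.76206804335787 right -71.94169586737964 far 112.62839421148199 yaw lid 5.6772056 tool y -84.51078196338348
```

```bash
cat > ov.py <<'E'
from det import *
s=ctrl.get_state(); cp=ctrl.camera_params('wrist')
Rt=Ro.from_rotvec(s['tool_rot']).as_matrix(); pt=np.array(s['position'])
Rc=np.array(cp['R']); tc=np.array(cp['t']); f=210/np.tan(np.radians(cp['vertical_fov'])/2)
A=Rc@Rt; b=Rc@pt+tc   # cam = A*(tool coords)+b
poses={'w2':((.5727,-.1222,.1595),[[0,-.042,-.999],[.001,-.999,.042],[-1,-.001,0]]),
'w4':((.6399,-.0984,.1291),[[-.001,-.044,-.999],[-.001,-.999,.044],[-1,.001,.001]]),
'w6':((.6376,-.152,.129),[[-.001,-.044,-.999],[-.001,-.999,.044],[-1,.001,.001]]),
'w8':((.5044,-.0925,.1294),[[0,-.046,-.999],[-.001,-.999,.046],[-1,.001,0]]),
'w10':((.5028,-.1464,.1294),[[0,-.046,-.999],[0,-.999,.046],[-1,0,0]])}
def proj(w,X):
    p,R=poses[w]; U,_,V=np.linalg.svd(np.array(R)); R=U@V
    c=A@(R.T@(np.array(X)-np.array(p)))+b; return c[:2]/c[2]*f+[cp['cx'],cp['cy']]
def draw(w,c,yaw):
    im=cv2.imread(f'pics/{w}.png'); im=cv2.resize(im,None,fx=3,fy=3,interpolation=cv2.INTER_NEAREST)
    a=np.radians(yaw); E=np.array([[np.cos(a),-np.sin(a)],[np.sin(a),np.cos(a)]])
    for hx,hy,z,col in ((113,73,.065,(0,0,255)),(103,63,.010,(0,255,0))):
        pts=[]
        for sx,sy in ((-1,-1),(1,-1),(1,1),(-1,1)):
            q=np.array(c)+E@[sx*hx/1000,sy*hy/1000]; pts.append(proj(w,[*q,z])*3+1)
        cv2.polylines(im,[np.round(pts).astype(np.int32)],True,col,1)
    return im
E
python3 - <<'E'
from ov import *
for w in poses:
    im=draw(w,(.5715,-.1217),-2.5); cv2.imwrite('pics/ov_%s.png'%w,im)
im=cv2.imread('pics/ov_w2.png')[130:730,450:1250]; cv2.imwrite('pics/ovc_w2.png',im)
im=cv2.imread('pics/ov_w4.png')[400:850,560:1360]; cv2.imwrite('pics/ovc_w4.png',im)
E
```

```text
(no output)
```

View pics/ovc_w2.png

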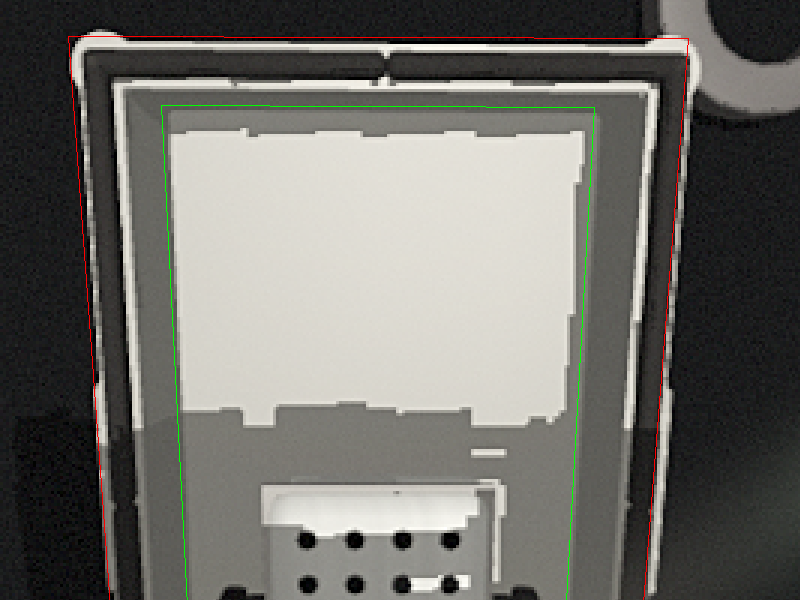

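View pics/ovc_w4.png

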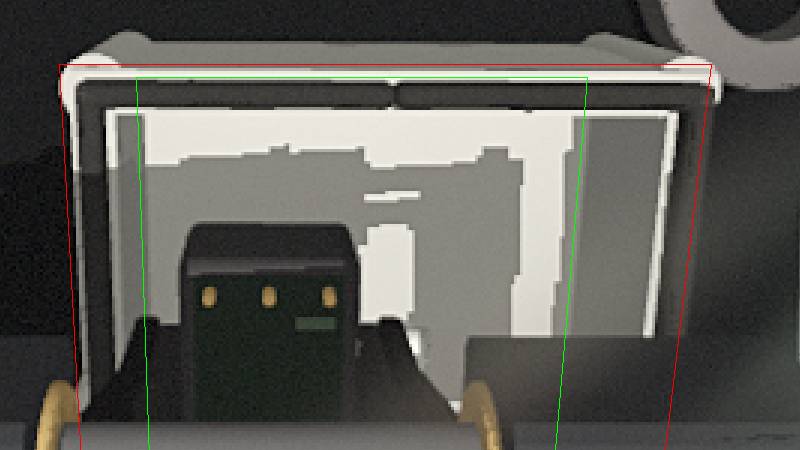

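```bash
cat > fitbox.py <<'E'
from ov import *
from scipy.optimize import least_squares
gray={w:cv2.GaussianBlur(cv2.imread(f'pics/{w}.png').max(2).astype(np.float32),(0,0),.7) for w in poses}
def segs():
    for hx,hy in ((113,73),(103,63)):
        for t in np.linspace(-.85,.85,60):
            yield (t*hx,hy),(0,1),hx==113; yield (t*hx,-hy),(0,-1),hx==113; yield (hx,t*hy),(1,0),hx==113
def collect(w,c,yaw,r=3.5):
    a=np.radians(yaw); E=np.array([[np.cos(a),-np.sin(a)],[np.sin(a),np.cos(a)]]); out=[]
    for P,N,outer in segs():
        X=np.array(c)+E@np.array(P)/1000; X2=X+E@np.array(N)*.001
        p=proj(w,[*X,.065]); n=proj(w,[*X2,.065])-p; n/=np.linalg.norm(n)
        if not(5<p[0]<555 and 5<p[1]<235): continue
        ts=np.arange(-r,r+.01,.25); q=p+ts[:,None]*n
        v=cv2.remap(gray[w],q[:,0].astype(np.float32),q[:,1].astype(np.float32),cv2.INTER_LINEAR).ravel()
        g=np.gradient(v); g=-g if outer else g
        k=np.argmax(g)
        if g[k]>8 and 0<k<len(g)-1: out.append((P,p+ts[k]*n,n,outer,N))
    return out
def run(w,c0,yaw0):
    x=np.array([*c0,yaw0])
    for it in range(4):
        pts=collect(w,x[:2],x[2],3.5 if it<2 else 2)
        def res(x):
            a=np.radians(x[2]); E=np.array([[np.cos(a),-np.sin(a)],[np.sin(a),np.cos(a)]])
            return [n@(proj(w,[*(x[:2]+E@np.array(P)/1000),.065])-q) for P,q,n,o,N in pts]
        r=least_squares(res,x,loss='soft_l1',f_scale=.5,x_scale=[.001,.001,.3]); x=r.x
    rr=np.array(res(x)); 
    print(w,np.round(x,4),len(pts),'rms',round(np.sqrt(np.median(rr**2)),2))
    for o in (True,False):
        for N in ((0,1),(0,-1),(1,0)):
            k=[i for i,t in enumerate(pts) if t[3]==o and t[4]==N]
            if k: print('   ',o,N,len(k),round(np.median(rr[k]),2))
E
python3 - <<'E'
from fitbox import *
for w in poses: run(w,(.5715,-.1217),-2.5)
E
```

```text
w2 [ 0.5699 -0.123  -2.8154] 219 rms 0.49
    True (0, 1) 28 -0.49
    True (0, -1) 26 -0.51
    True (1, 0) 59 -0.5
    False (0, 1) 23 0.51
    False (0, -1) 23 0.74
    False (1, 0) 60 0.25
w4 [ 0.57   -0.1231 -2.5201] 89 rms 0.14
    True (0, 1) 13 0.29
    True (1, 0) 58 0.02
    False (0, -1) 11 0.47
    False (1, 0) 7 0.03
w6 [ 0.5699 -0.1236 -2.424 ] 97 rms 0.15
    True (0, -1) 13 -0.15
    True (1, 0) 59 0.01
    False (0, 1) 1 0.89
    False (0, -1) 5 0.85
    False (1, 0) 19 0.26
w8 [ 0.5586 -0.1223 -2.7668] 118 rms 0.28
    True (0, 1) 28 -0.54
    True (0, -1) 1 -0.36
    False (0, 1) 39 0.27
    False (0, -1) 50 0.03
w10 [ 0.5565 -0.1223 -2.693 ] 112 rms 0.35
    True (0, 1) 1 -1.22
    True (0, -1) 27 -0.46
    False (0, 1) 39 0.04
    False (0, -1) 45 0.2
```

Run:
```python
from plan import *
st();plan([(.5704,-.1227,.15,-92.84,3)])
```

```text
t 36.15 p [0.5619 0.1271 0.1491] g 0.159 F [ 0.2  0.3 -2.8]
[[-0.001, 0.096, -0.995], [-0.0, -0.995, -0.096], [-1.0, 0.0, 0.001]]
(0.5704, -0.1227, 0.15, -92.84, 3) 9 rows
-0.01, 2.77, 0.17, 0.016, 0, 0,-0.01, 2.77, 0.13, 0.016, 0, 0,-0.01, 2.78, 0.08, 0.016, 0, 0,-0.01, 2.78, 0.04, 0.016, 0, 0,-0.01, 2.78, -0.01, 0.016, 0, 0,-0.01, 2.78, -0.05, 0.016, 0, 0,-0.01, 2.77, -0.1, 0.016, 0, 0,0, 2.77, -0.14, 0.017, 0, 0,-0.01, 2.78, -0.18, 0.016, 0.001, 0
```

Emit:
step_arm(increments=[0,2.77,0.17,0.016,0,0,0,2.77,0.13,0.016,0,0,0,2.78,0.08,0.016,0,0,0,2.78,0.04,0.016,0,0,0,2.78,-0.01,0.016,0,0,0,2.78,-0.05,0.016,0,0,0,2.77,-0.1,0.016,0,0,0,2.77,-0.14,0.017,0,0,0,2.78,-0.18,0.016,0,0,0,0,0,0,0,0,0,0,0,0,0,0])

```text
time: 37.52
position: [0.5705, -0.1228, 0.1496]
tool_rot: [-2.196, 0.054, 2.196]
ft_force: [-0.4, 0.3, -2.2]
grip_width: 0.157
```

```bash
cat > lidrel.py <<'E'
from det import *
def lidrel(fn):
    s=st(); snap('wrist',fn); d=ctrl.silhouettes('wrist','lid')[0]; m=d['pixels']
    zt=s['position'][2]-.0313+.022; P=lambda u,v: pix2z('wrist',u,v,zt)[:2]
    ctrl_p=ctrl.camera_params('wrist')
    R=Ro.from_rotvec(s['tool_rot']).as_matrix()
    vs=[v for v in range(40,225,5) if m[v].any()]
    L=[P(np.nonzero(m[v])[0].min()-.5,v) for v in vs]; Rr=[P(np.nonzero(m[v])[0].max()+.5,v) for v in vs]
    T=[P(u,np.nonzero(m[:,u])[0].min()-.5) for u in range(150,400,10)]
    def line(Q):
        vx,vy,x,y=cv2.fitLine(np.array(Q,np.float32)*1000,cv2.DIST_HUBER,0,.01,.01).ravel(); return np.degrees(np.arctan(vy/vx)),np.array([x,y])
    tcp=s['position'][:2]*1000
    (aL,cL),(aR,cR),(aT,cT)=line(L),line(Rr),line(T)
    ax=np.radians((aL+aR)/2); ex=np.array([np.cos(ax),np.sin(ax)]); ey=np.array([-ex[1],ex[0]])
    print('left',ey@(cL-tcp),'right',ey@(cR-tcp),'far',ex@(cT-tcp),'angles',aL,aR,'tool y',np.degrees(np.arctan2(R[1,1],R[0,1])))
E
python3 - <<'E'
from lidrel import *
lidrel('w15.png'); lidrel('w16.png')
E
```

```text
t 37.52 p [ 0.5705 -0.1228  0.1496] g 0.157 F [-0.4  0.3 -2.2]
[[-0.0, -0.05, -0.999], [0.001, -0.999, 0.05], [-1.0, -0.001, 0.0]]Traceback (most recent call last):
  File "<stdin>", line 2, in <module>
  File "lidrel.py", line 3, in lidrel
    s=st(); snap('wrist',fn); d=ctrl.silhouettes('wrist','lid')[0]; m=d['pixels']
                                ~~~~~~~~~~~~~~~~~~~~~~~~~~~~~~~^^^
IndexError: list index out of range
```

Run:
```python
from lidrel import *
snap('side','s15.png'); print([(d['score'],d['pixels'].sum()) for d in ctrl.silhouettes('wrist','lid')])
lidrel('w16.png')
```

```text
[]
t 37.73 p [ 0.5707 -0.1215  0.1496] g 0.153 F [-0.7 -0.2 -2.7]
[[-0.0, -0.047, -0.999], [0.001, -0.999, 0.047], [-1.0, -0.001, 0.0]]
left 71.54485308968923 right -72.61208271869965 far 112.5788272975451 angles -2.7563496 -2.468276 tool y -92.71953202880395
```

View pics/w15.png

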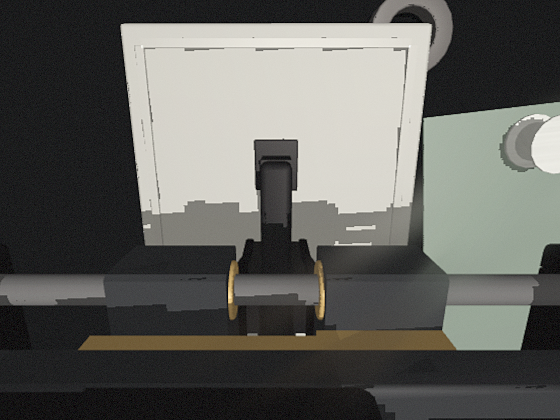

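View pics/s15.png

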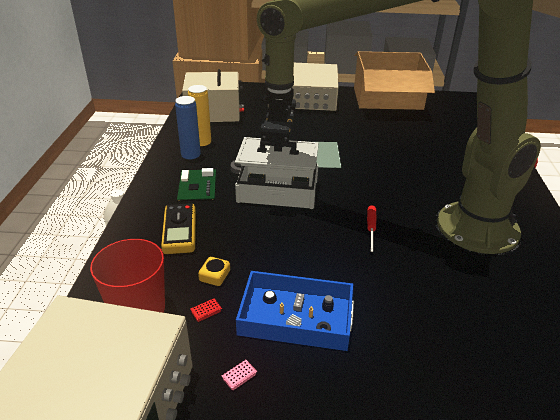

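Emit:
step_arm(increments=[2,0.11,0,0,0,0,2,0,0,0,0,0,0.5,0,0,0,0,0,0,0,0,0,0,0,0,0,0,0,0,0])

```text
time: 38.45
position: [0.571, -0.124, 0.1051]
tool_rot: [-2.198, 0.054, 2.195]
ft_force: [-0.3, 0.7, -2.1]
grip_width: 0.156
```

Emit:
step_arm(increments=[0.4,0,0,0,0,0,0.4,0,0,0,0,0,0.4,0,0,0,0,0,0,0,0,0,0,0])

```text
time: 38.95
position: [0.5702, -0.1236, 0.0922]
tool_rot: [-2.196, 0.054, 2.197]
ft_force: [0.1, 0.2, -2.9]
grip_width: 0.156
```

Run:
```python
from lidrel import *
snap('side','s17.png'); lidrel('w17.png')
im=cv2.imread('pics/s17.png')[130:215,220:335]; cv2.imwrite('pics/s17c.png',cv2.resize(im,None,fx=6,fy=6,interpolation=cv2.INTER_CUBIC))
```

```text
t 39.0 p [ 0.5704 -0.1237  0.0925] g 0.153 F [-0.1 -0.5 -1.4]
[[-0.0, -0.049, -0.999], [0.0, -0.999, 0.049], [-1.0, -0.0, 0.0]]
left 71.72154607742407 right -71.96322304504208 far 112.7072277340323 angles -2.791779 -2.899873 tool y -92.82169645840021
```

View pics/s17c.png

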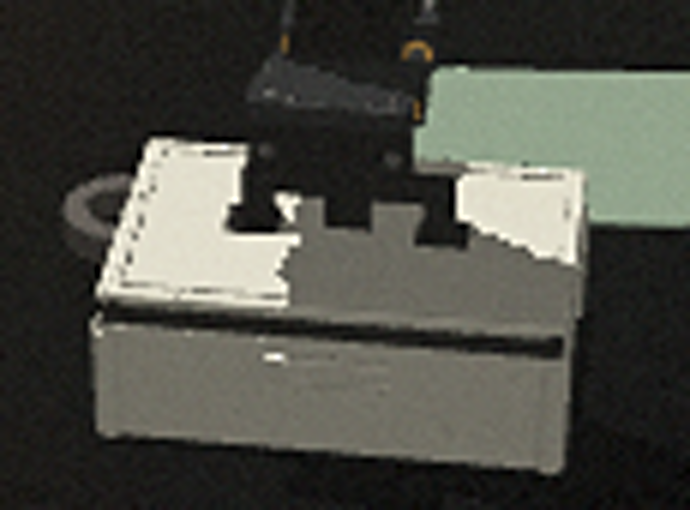

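View pics/w17.png

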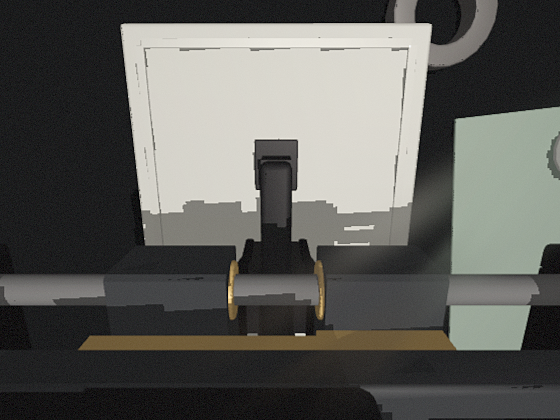

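Emit:
step_arm(increments=[0.2,-0.08,0,0,0,0,0.2,0,0,0,0,0,0,0,0,0,0,0,0,0,0,0,0,0])

```text
time: 39.6
position: [0.5706, -0.1229, 0.0887]
tool_rot: [-2.197, 0.054, 2.196]
ft_force: [-0.5, 0.2, -3.3]
grip_width: 0.156
```

Emit:
step_arm(increments=[0.15,0,0,0,0,0,0,0,0,0,0,0,0,0,0,0,0,0])

```text
time: 39.98
position: [0.5708, -0.123, 0.0873]
tool_rot: [-2.197, 0.054, 2.196]
ft_force: [0.1, -0.6, -0.0]
grip_width: 0.153
```

Run:
```python
from det import *
s=st(); im=snap('side','s18.png')
im=cv2.resize(cv2.imread('pics/s18.png')[130:215,220:335],None,fx=6,fy=6,interpolation=cv2.INTER_NEAREST)
def dr(c,yaw,hx,hy,z,col):
    a=np.radians(yaw); E=np.array([[np.cos(a),-np.sin(a)],[np.sin(a),np.cos(a)]]);P=[]
    for sx,sy in ((-1,-1),(1,-1),(1,1),(-1,1)):
        u,v=w2pix('side',[*(np.array(c)+E@[sx*hx/1e3,sy*hy/1e3]),z]); P.append(((u-220+.5)*6,(v-130+.5)*6))
    cv2.polylines(im,[np.round(P).astype(np.int32)],True,col,1)
dr((.570,-.1229),-2.65,113,73,.065,(0,0,255)); dr((.570,-.1229),-2.65,113,73,0,(0,0,255)); dr((s['position'][0]-.0004,s['position'][1]-.0003),-2.7,113,73,s['position'][2]-.0313+.022,(0,255,0))
cv2.imwrite('pics/s18c.png',im)
```

```text
t 39.98 p [ 0.5708 -0.123   0.0873] g 0.153 F [ 0.1 -0.6 -0. ]
[[0.0, -0.049, -0.999], [-0.0, -0.999, 0.049], [-1.0, 0.0, -0.0]]
```

View pics/s18c.png

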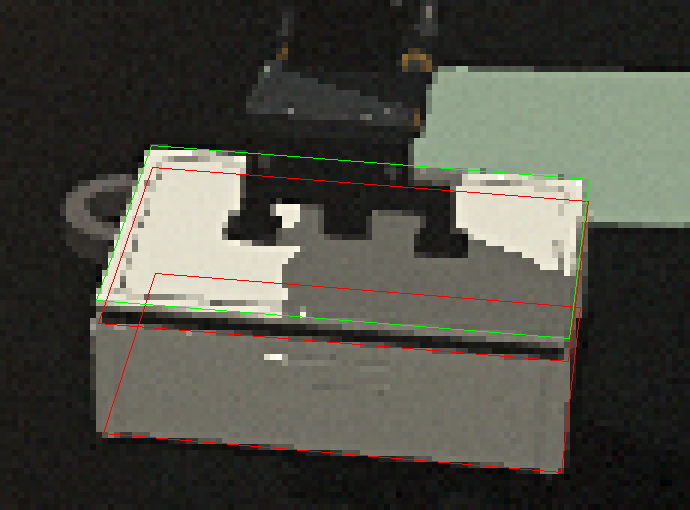

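Emit:
step_arm(increments=[0,0,0,0,0,0,0,0,0,0,0,0,0,0,0,0,0,0], fingers=40)

```text
time: 40.4
position: [0.5708, -0.1229, 0.0873]
tool_rot: [-2.197, 0.054, 2.196]
ft_force: [-0.2, 0.3, -0.0]
grip_width: 0.369
```

Emit:
step_arm(increments=[-3,0,0,0,0,0,-3,0,0,0,0,0,-3,0,3,0,0,0,-3,0,4,0,0,0,0,0,3,0,0,0,0,0,0,0,0,0])

```text
time: 41.15
position: [0.4696, -0.1178, 0.2076]
tool_rot: [-2.196, 0.049, 2.193]
ft_force: [0.4, -0.3, 0.2]
grip_width: 0.398
```

Run:
```python
from det import *
s=st(); snap('wrist','w19.png'); snap('top','t19.png'); snap('side','s19.png'); rects('wrist','lid',.078); origins('wrist','lid'); origins('wrist','lid_grip');rects('top','lid',.078)
st()
```

```text
t 41.15 p [ 0.4696 -0.1178  0.2076] g 0.398 F [ 0.4 -0.3  0.2]
[[0.002, -0.049, -0.999], [0.004, -0.999, 0.049], [-1.0, -0.004, -0.001]]
lid 0.73 [ 0.5445 -0.1225] [166.5 144.2] -2.7 36212
lid 0.63 [ 0.5171 -0.3037] [206.4 136.1] 4.0 32338
lid pt 0.72 [ 0.5703 -0.1241  0.0535]
lid_grip pt 0.9 [ 0.5733 -0.1235  0.0986]
lid 0.68 [ 0.5717 -0.1245] [228.4 150.1] -3.4 4470
t 41.5 p [ 0.4711 -0.1182  0.2069] g 0.4 F [-0.1 -0.  -0.6]
[[-0.001, -0.049, -0.999], [-0.002, -0.999, 0.049], [-1.0, 0.002, 0.001]]
```

View pics/w19.png

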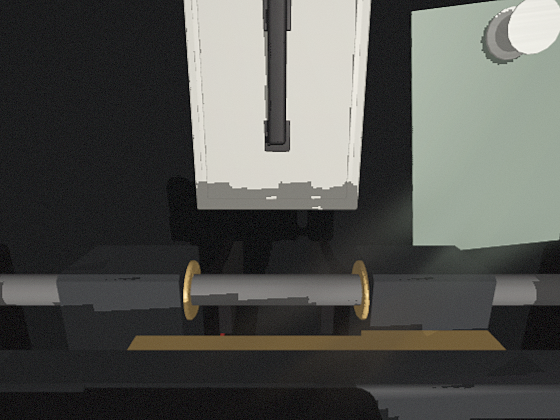

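Run:
```python
from plan import *
plan([(.4801,-.0658,.13,-92.8),(.4801,-.0658,.083,-92.8,2.5)])
```

```text
(0.4801, -0.0658, 0.13, -92.8) 2 rows
3.84, -2.65, -0.32, 0, 0, -0.001,3.84, -2.64, -0.33, -0.001, 0.001, -0.001
(0.4801, -0.0658, 0.083, -92.8, 2.5) 2 rows
2.35, 0, 0, 0, 0, 0,2.35, 0.01, 0, 0, 0, 0
```

View pics/t19.png

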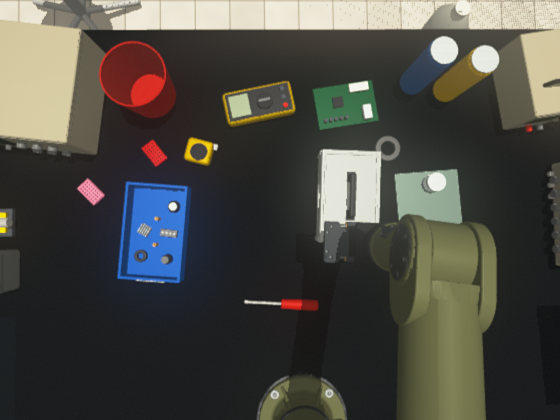

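Emit:
step_arm(increments=[3.84,-2.65,-0.32,0,0,0,3.84,-2.65,-0.32,0,0,0,0,0,0,0,0,0,2.35,0,0,0,0,0,2.35,0,0,0,0,0,0,0,0,0,0,0,0,0,0,0,0,0,0,0,0,0,0,0], fingers=0, force=20)

```text
time: 42.5
position: [0.4808, -0.0657, 0.0847]
tool_rot: [-2.199, 0.054, 2.194]
ft_force: [0.1, -0.7, 0.2]
grip_width: 0.01
```

Emit:
step_arm(increments=[0.2,0,0,0,0,0,0.2,0,0,0,0,0,0.2,0,0,0,0,0,0,0,0,0,0,0])

```text
time: 43.0
position: [0.4798, -0.0653, 0.0779]
tool_rot: [-2.196, 0.053, 2.197]
ft_force: [-2.5, 0.6, 6.3]
grip_width: 0.003
```

Emit:
step_arm(increments=[0.2,0,0,0,0,0,0,0,0,0,0,0,0,0,0,0,0,0])

```text
time: 43.38
position: [0.4798, -0.0652, 0.0762]
tool_rot: [-2.195, 0.053, 2.197]
ft_force: [-3.6, 0.5, 10.2]
grip_width: 0.006
```

Emit:
step_arm(increments=[0.2,0,0,0,0,0,0,0,0,0,0,0,0,0,0,0,0,0])

```text
time: 43.75
position: [0.4798, -0.0651, 0.0743]
tool_rot: [-2.195, 0.053, 2.197]
ft_force: [-3.5, -0.3, 10.2]
grip_width: 0.004
```

Run:
```python
from plan import *
s=st();p=s['position']
plan([(p[0],p[1],.125,-92.8),(.4751,-.1716,.125,-92.8),(.4751,-.1716,.083,-92.8,2.5)])
```

```text
t 43.75 p [ 0.4798 -0.0651  0.0743] g 0.004 F [-3.5 -0.3 10.2]
[[-0.001, -0.049, -0.999], [0.001, -0.999, 0.049], [-1.0, -0.001, 0.001]]
(np.float64(0.47977512648090553), np.float64(-0.06506337911825925), 0.125, -92.8) 2 rows
-2.54, 0, 0, 0, 0, 0.001,-2.53, 0, 0, 0, 0.001, 0
(0.4751, -0.1716, 0.125, -92.8) 3 rows
0, 3.55, -0.02, 0, 0, 0,0, 3.56, -0.02, 0, 0, 0,0, 3.55, -0.01, 0, 0, 0
(0.4751, -0.1716, 0.083, -92.8, 2.5) 2 rows
2.1, 0, 0, 0, 0, 0,2.1, 0, 0, 0, 0, 0
```

Emit:
step_arm(increments=[-2.54,0,0,0,0,0,-2.54,0,0,0,0,0,0,3.55,0,0,0,0,0,3.55,0,0,0,0,0,3.55,0,0,0,0,0,0,0,0,0,0,2.1,0,0,0,0,0,2.1,0,0,0,0,0,0,0,0,0,0,0])

```text
time: 44.88
position: [0.4732, -0.1704, 0.0808]
tool_rot: [-2.193, 0.053, 2.201]
ft_force: [-0.8, 0.1, -0.9]
grip_width: 0.006
```

Emit:
step_arm(increments=[0.2,0,0,0,0,0,0.2,0,0,0,0,0,0.2,0,0,0,0,0,0.2,0,0,0,0,0,0,0,0,0,0,0,0,0,0,0,0,0])

```text
time: 45.62
position: [0.4751, -0.1716, 0.0753]
tool_rot: [-2.197, 0.053, 2.195]
ft_force: [-1.9, 1.6, 6.5]
grip_width: 0.007
```

Emit:
step_arm(increments=[0.2,0,0,0,0,0,0,0,0,0,0,0,0,0,0,0,0,0])

```text
time: 46.0
position: [0.4751, -0.1717, 0.0735]
tool_rot: [-2.197, 0.053, 2.195]
ft_force: [-3.1, 0.5, 8.5]
grip_width: 0.004
```

Emit:
step_arm(increments=[0.1,0,0,0,0,0,0,0,0,0,0,0,0,0,0,0,0,0])

```text
time: 46.38
position: [0.4751, -0.1717, 0.0727]
tool_rot: [-2.197, 0.053, 2.195]
ft_force: [-2.1, 1.6, 11.0]
grip_width: 0.007
```

Run:
```python
from plan import *
s=st();p=s['position']
plan([(p[0],p[1],.125,-92.8),(.6609,-.1806,.125,-92.8),(.6609,-.1806,.083,-92.8,2.5)])
```

```text
t 46.38 p [ 0.4751 -0.1717  0.0727] g 0.007 F [-2.1  1.6 11. ]
[[0.001, -0.049, -0.999], [0.001, -0.999, 0.049], [-1.0, -0.001, -0.001]]
(np.float64(0.475121887579435), np.float64(-0.1717108923149209), 0.125, -92.8) 2 rows
-2.62, 0, 0, 0, -0.001, 0.001,-2.61, 0, 0, 0, 0, 0
(0.6609, -0.1806, 0.125, -92.8) 4 rows
0, -0.01, -4.65, 0, 0, 0,0, -0.01, -4.65, 0, 0, 0,0, 0, -4.65, 0, 0, 0,0, -0.01, -4.65, 0, 0, 0
(0.6609, -0.1806, 0.083, -92.8, 2.5) 2 rows
2.1, 0, 0, 0, 0, 0,2.1, 0, 0, 0, 0, 0
```

Emit:
step_arm(increments=[-2.6,0,0,0,0,0,-2.6,0,0,0,0,0,0,0,-4.65,0,0,0,0,0,-4.65,0,0,0,0,0,-4.65,0,0,0,0,0,-4.65,0,0,0,0,0,0,0,0,0,2,0,0,0,0,0,2,0,0,0,0,0,0,0,0,0,0,0])

```text
time: 47.62
position: [0.6578, -0.1799, 0.0805]
tool_rot: [-2.191, 0.053, 2.2]
ft_force: [0.2, 0.2, 0.7]
grip_width: 0.006
```

Emit:
step_arm(increments=[0.2,0,0,0,0,0,0.2,0,0,0,0,0,0.2,0,0,0,0,0,0.2,0,0,0,0,0,0.2,0,0,0,0,0,0,0,0,0,0,0,0,0,0,0,0,0])

```text
time: 48.5
position: [0.6608, -0.1811, 0.0754]
tool_rot: [-2.198, 0.053, 2.194]
ft_force: [-2.7, 2.0, 8.4]
grip_width: 0.004
```

Emit:
step_arm(increments=[0.2,0,0,0,0,0,0,0,0,0,0,0,0,0,0,0,0,0])

```text
time: 48.88
position: [0.6609, -0.1812, 0.0737]
tool_rot: [-2.198, 0.054, 2.194]
ft_force: [-2.3, 0.6, 10.7]
grip_width: 0.005
```

Emit:
step_arm(increments=[0.1,0,0,0,0,0,0,0,0,0,0,0,0,0,0,0,0,0])

```text
time: 49.25
position: [0.6609, -0.1813, 0.0728]
tool_rot: [-2.199, 0.054, 2.194]
ft_force: [-2.7, 0.6, 10.9]
grip_width: 0.005
```

Run:
```python
from plan import *
s=st();p=s['position']
plan([(p[0],p[1],.125,-92.8),(.6659,-.0748,.125,-92.8),(.6659,-.0748,.083,-92.8,2.5)])
```

```text
t 49.25 p [ 0.6609 -0.1813  0.0728] g 0.005 F [-2.7  0.6 10.9]
[[0.002, -0.049, -0.999], [0.0, -0.999, 0.049], [-1.0, -0.001, -0.002]]
(np.float64(0.6609257971390324), np.float64(-0.1812979175604889), 0.125, -92.8) 2 rows
-2.61, 0, -0.01, 0, -0.001, 0,-2.61, 0, 0, 0, -0.001, 0.001
(0.6659, -0.0748, 0.125, -92.8) 3 rows
0, -3.55, 0.01, 0, 0, 0,0, -3.56, 0.01, 0, 0, 0,-0.01, -3.55, 0.01, 0, 0, 0
(0.6659, -0.0748, 0.083, -92.8, 2.5) 2 rows
2.1, 0, 0, 0, 0, 0,2.1, -0.01, 0, 0, 0, 0
```

Emit:
step_arm(increments=[-2.6,0,0,0,0,0,-2.6,0,0,0,0,0,0,-3.55,0,0,0,0,0,-3.55,0,0,0,0,0,-3.55,0,0,0,0,0,0,0,0,0,0,2,0,0,0,0,0,2,0,0,0,0,0,0,0,0,0,0,0])

```text
time: 50.38
position: [0.6637, -0.0757, 0.0795]
tool_rot: [-2.191, 0.057, 2.2]
ft_force: [-0.7, -0.2, 1.0]
grip_width: 0.006
```

Emit:
step_arm(increments=[0.2,0,0,0,0,0,0.2,0,0,0,0,0,0.2,0,0,0,0,0,0.2,0,0,0,0,0,0.2,0,0,0,0,0,0,0,0,0,0,0,0,0,0,0,0,0])

```text
time: 51.25
position: [0.6659, -0.0748, 0.0739]
tool_rot: [-2.198, 0.054, 2.195]
ft_force: [-2.3, 0.2, 7.5]
grip_width: 0.002
```

Emit:
step_arm(increments=[0.2,0,0,0,0,0,0,0,0,0,0,0,0,0,0,0,0,0])

```text
time: 51.62
position: [0.666, -0.0748, 0.0723]
tool_rot: [-2.198, 0.053, 2.195]
ft_force: [-3.4, 1.7, 8.8]
grip_width: 0.004
```

Emit:
step_arm(increments=[0.2,0,0,0,0,0,0,0,0,0,0,0,0,0,0,0,0,0])

```text
time: 52.0
position: [0.6661, -0.0747, 0.0716]
tool_rot: [-2.198, 0.052, 2.194]
ft_force: [-6.5, 1.5, 15.9]
grip_width: 0.005
```

Emit:
step_arm(increments=[0.2,0,0,0,0,0,0,0,0,0,0,0,0,0,0,0,0,0,0,0,0,0,0,0])

```text
time: 52.5
position: [0.6661, -0.0748, 0.0716]
tool_rot: [-2.197, 0.051, 2.193]
ft_force: [-10.5, 2.6, 25.1]
grip_width: 0.009
```

Run:
```python
from plan import *
s=st();p=s['position']
plan([(p[0],p[1],.125,-92.8),(.4801,-.0658,.125,-92.8),(.4801,-.0658,.081,-92.8,2.5)])
```

```text
t 52.5 p [ 0.6661 -0.0748  0.0716] g 0.009 F [-10.5   2.6  25.1]
[[0.002, -0.049, -0.999], [0.002, -0.999, 0.049], [-1.0, -0.002, -0.002]]
(np.float64(0.6660966536359594), np.float64(-0.07475231495259374), 0.125, -92.8) 2 rows
-2.67, -0.01, 0, 0, -0.001, 0.001,-2.67, 0, -0.01, 0, -0.001, 0.001
(0.4801, -0.0658, 0.125, -92.8) 4 rows
0, 0, 4.66, 0, 0, 0,0, 0.01, 4.65, 0, 0, 0,0, 0, 4.66, 0, 0, 0,0, 0.01, 4.65, 0, 0, 0
(0.4801, -0.0658, 0.081, -92.8, 2.5) 2 rows
2.2, 0, 0, 0, 0, 0,2.2, 0, 0, 0, 0, 0
```

Emit:
step_arm(increments=[-2.8,0,0,0,0,0,-2.8,0,0,0,0,0,0,0,4.65,0,0,0,0,0,4.65,0,0,0,0,0,4.65,0,0,0,0,0,4.65,0,0,0,0,0,0,0,0,0,2.2,0,0,0,0,0,2.2,0,0,0,0,0,0,0,0,0,0,0,0,0,0,0,0,0])

```text
time: 53.88
position: [0.4807, -0.0659, 0.0789]
tool_rot: [-2.198, 0.056, 2.196]
ft_force: [0.4, -1.2, -0.2]
grip_width: 0.004
```

Emit:
step_arm(increments=[0.2,0,0,0,0,0,0.2,0,0,0,0,0,0.2,0,0,0,0,0,0.2,0,0,0,0,0,0,0,0,0,0,0,0,0,0,0,0,0])

```text
time: 54.62
position: [0.4801, -0.0652, 0.0715]
tool_rot: [-2.196, 0.052, 2.196]
ft_force: [-4.5, 0.8, 14.1]
grip_width: 0.006
```

Emit:
step_arm(increments=[0.2,0,0,0,0,0,0,0,0,0,0,0,0.2,0,0,0,0,0,0,0,0,0,0,0,0,0,0,0,0,0])

```text
time: 55.25
position: [0.4802, -0.0652, 0.0712]
tool_rot: [-2.19, 0.049, 2.198]
ft_force: [-19.0, 2.4, 53.3]
grip_width: 0.006
```

Emit:
step_arm(increments=[-2.8,0,0,0,0,0,-2.8,0,0,0,0,0,0,0,0,0,0,0])

```text
time: 55.62
position: [0.4814, -0.0651, 0.1239]
tool_rot: [-2.2, 0.051, 2.191]
ft_force: [-0.2, 1.1, 0.0]
grip_width: 0.005
```

Run:
```python
from plan import *
s=st();p=s['position']
plan([(.4751,-.1716,.122,-92.8),(.4751,-.1716,.079,-92.8,2.5)])
```

```text
t 55.62 p [ 0.4814 -0.0651  0.1239] g 0.005 F [-0.2  1.1  0. ]
[[0.004, -0.049, -0.999], [0.002, -0.999, 0.049], [-1.0, -0.002, -0.004]]
(0.4751, -0.1716, 0.122, -92.8) 3 rows
0.05, 3.55, 0.04, 0, -0.001, 0.001,0.06, 3.56, 0.04, 0, -0.002, 0.001,0.06, 3.55, 0.03, 0, -0.001, 0
(0.4751, -0.1716, 0.079, -92.8, 2.5) 2 rows
2.15, 0, 0, 0, 0, 0,2.15, 0.01, 0, 0, 0, 0
```

Emit:
step_arm(increments=[0,3.55,0,0,0,0,0,3.55,0,0,0,0,0,3.55,0,0,0,0,0,0,0,0,0,0,2.15,0,0,0,0,0,2.15,0,0,0,0,0,0,0,0,0,0,0,0,0,0,0,0,0])

```text
time: 56.62
position: [0.4747, -0.1714, 0.0794]
tool_rot: [-2.197, 0.054, 2.197]
ft_force: [-0.1, -0.3, 0.5]
grip_width: 0.01
```

Emit:
step_arm(increments=[0.2,0,0,0,0,0,0.2,0,0,0,0,0,0.2,0,0,0,0,0,0,0,0,0,0,0,0,0,0,0,0,0])

```text
time: 57.25
position: [0.4745, -0.1718, 0.0732]
tool_rot: [-2.197, 0.054, 2.196]
ft_force: [-0.9, 0.4, -0.7]
grip_width: 0.003
```

Emit:
step_arm(increments=[0.1,0,0,0,0,0,0.1,0,0,0,0,0,0.1,0,0,0,0,0,0,0,0,0,0,0,0,0,0,0,0,0])

```text
time: 57.88
position: [0.4746, -0.1718, 0.0715]
tool_rot: [-2.195, 0.053, 2.196]
ft_force: [-5.2, 1.6, 13.5]
grip_width: 0.004
```

Emit:
step_arm(increments=[0.1,0,0,0,0,0,0,0,0,0,0,0,0,0,0,0,0,0])

```text
time: 58.25
position: [0.4747, -0.1718, 0.0714]
tool_rot: [-2.194, 0.052, 2.196]
ft_force: [-7.8, 3.5, 22.8]
grip_width: 0.005
```

Emit:
step_arm(increments=[-2.7,0,0,0,0,0,-2.7,0,0,0,0,0,0,0,-4.65,0,0,0,0,0,-4.65,0,0,0,0,0,-4.65,0,0,0,0,0,-4.65,0,0,0,0,0,0,0,0,0,2.3,0,0,0,0,0,2.3,0,0,0,0,0,0,0,0,0,0,0,0,0,0,0,0,0])

```text
time: 59.62
position: [0.6598, -0.1807, 0.0773]
tool_rot: [-2.196, 0.054, 2.196]
ft_force: [-0.4, 0.1, -0.6]
grip_width: 0.007
```

Emit:
step_arm(increments=[0.2,0,0,0,0,0,0.2,0,0,0,0,0,0,0,0,0,0,0,0,0,0,0,0,0])

```text
time: 60.12
position: [0.6603, -0.1809, 0.0733]
tool_rot: [-2.197, 0.054, 2.196]
ft_force: [0.3, -0.4, 0.0]
grip_width: 0.007
```

Emit:
step_arm(increments=[0.1,0,0,0,0,0,0.1,0,0,0,0,0,0,0,0,0,0,0,0,0,0,0,0,0])

```text
time: 60.62
position: [0.6604, -0.181, 0.0719]
tool_rot: [-2.197, 0.054, 2.196]
ft_force: [-1.4, 0.5, 4.8]
grip_width: 0.006
```

Emit:
step_arm(increments=[0.1,0,0,0,0,0,0.1,0,0,0,0,0,0,0,0,0,0,0,0,0,0,0,0,0])

```text
time: 61.12
position: [0.6605, -0.181, 0.0715]
tool_rot: [-2.197, 0.053, 2.195]
ft_force: [-4.9, 2.8, 13.7]
grip_width: 0.006
```

Emit:
step_arm(increments=[0.1,0,0,0,0,0,0,0,0,0,0,0,0,0,0,0,0,0])

```text
time: 61.5
position: [0.6605, -0.181, 0.0715]
tool_rot: [-2.197, 0.052, 2.195]
ft_force: [-6.3, 3.6, 18.9]
grip_width: 0.01
```

Emit:
step_arm(increments=[-2.7,0,0,0,0,0,-2.7,0,0,0,0,0,0,-3.55,0,0,0,0,0,-3.55,0,0,0,0,0,-3.55,0,0,0,0,0,0,0,0,0,0,2.3,0,0,0,0,0,2.3,0,0,0,0,0,0,0,0,0,0,0,0,0,0,0,0,0])

```text
time: 62.75
position: [0.6649, -0.0754, 0.0755]
tool_rot: [-2.195, 0.056, 2.197]
ft_force: [-0.8, -1.3, -0.2]
grip_width: 0.003
```

Emit:
step_arm(increments=[0.2,0,0,0,0,0,0.2,0,0,0,0,0,0.2,0,0,0,0,0,0,0,0,0,0,0,0,0,0,0,0,0])

```text
time: 63.38
position: [0.6656, -0.0744, 0.0715]
tool_rot: [-2.197, 0.053, 2.196]
ft_force: [-2.5, 1.1, 7.1]
grip_width: 0.005
```

Emit:
step_arm(increments=[0.1,0,0,0,0,0,0.1,0,0,0,0,0,0,0,0,0,0,0,0,0,0,0,0,0])

```text
time: 63.88
position: [0.6657, -0.0745, 0.0715]
tool_rot: [-2.196, 0.052, 2.195]
ft_force: [-7.0, 2.5, 16.2]
grip_width: 0.005
```

Emit:
step_arm(increments=[0.1,0,0,0,0,0,0,0,0,0,0,0,0,0,0,0,0,0])

```text
time: 64.25
position: [0.6657, -0.0745, 0.0714]
tool_rot: [-2.196, 0.051, 2.195]
ft_force: [-8.3, 2.7, 21.4]
grip_width: 0.007
```

Emit:
step_arm(increments=[-3,0,0,0,0,0,-4,0,0,0,0,0,-4,0,4,0,0,0,-4,0,4,0,0,0,-2,0,5,0,0,0,0,0,4,0,0,0,0,0,4,0,0,0,0,0,2,0,0,0,0,0,0,0,0,0,0,0,0,0,0,0])

```text
time: 65.5
position: [0.4372, -0.0641, 0.2376]
tool_rot: [-2.196, 0.056, 2.194]
ft_force: [-0.2, 0.0, 0.7]
grip_width: 0.002
```

Run:
```python
from det import *
s=st(); snap('wrist','w20.png'); snap('top','t20.png'); snap('side','s20.png')
rects('wrist','lid',.071);origins('wrist','lid'); rects('top','lid',.071); origins('top','lid'); origins('side','lid')
im=cv2.imread('pics/s20.png')[130:215,220:345]; cv2.imwrite('pics/s20c.png',cv2.resize(im,None,fx=6,fy=6,interpolation=cv2.INTER_CUBIC))
```

```text
t 65.5 p [ 0.4372 -0.0641  0.2376] g 0.002 F [-0.2  0.   0.7]
[[0.001, -0.051, -0.999], [0.0, -0.999, 0.051], [-1.0, -0.001, -0.001]]
lid 0.81 [ 0.5294 -0.1198] [145.8 144.9] 87.2 25984
lid pt 0.87 [ 0.5668 -0.1219  0.0458]
lid 0.8 [ 0.5717 -0.1245] [227.1 145.8] -2.8 5275
lid pt 0.55 [ 0.5743 -0.1272  0.0483]
lid pt 0.72 [ 0.5667 -0.1222  0.0497]
```

View pics/s20c.png

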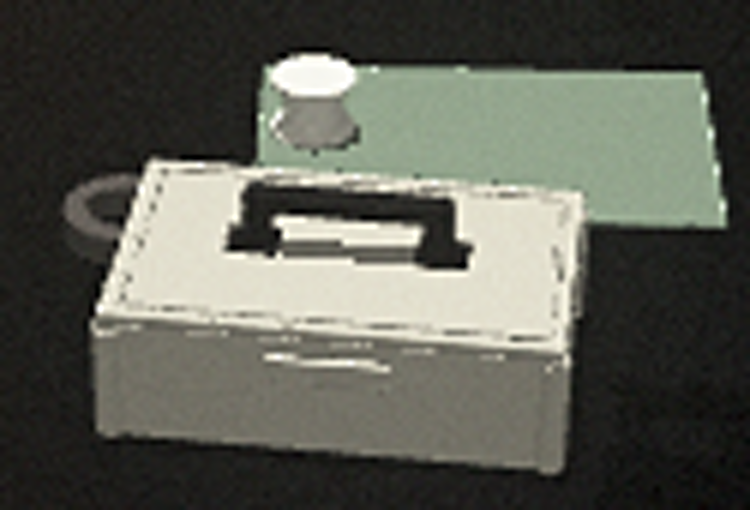

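View pics/t20.png

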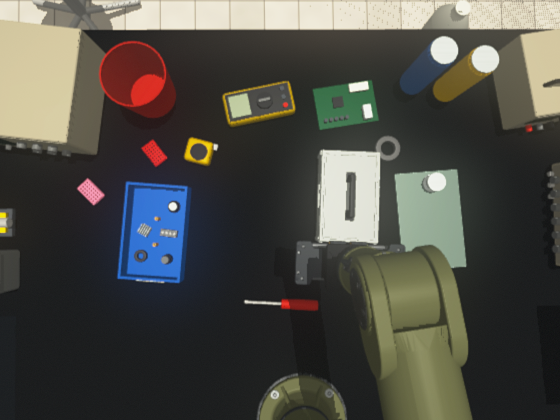

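View pics/w20.png

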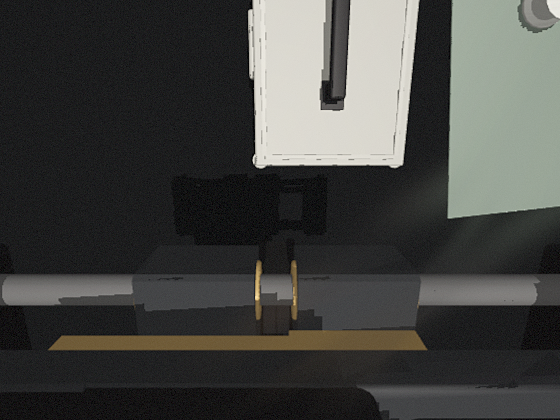

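The lid sits flush all round with no gasket showing. The mat holds only the spool, and the spool, tape roll, tape measure and bin parts are unmoved. Handing in.

```bash
python3 -c "
from bench import ctrl
print(ctrl.close_job())"
```

```text
the job is handed in; nothing more can be done
None
```

The job is done and handed in at about 66 s. All four modules from the mat and the desiccant tin from the bin are in the dry box. The lid is on, released, and pressed home one corner at a time.

**Checks that passed:**
- Before the lid went on, the top picture showed all five items in the box, and only the spool was left on the mat.
- Every corner stopped hard at a tool height of about 71.2–71.6 mm, against 71 mm for a seated lid.
- The last pictures show no gasket showing around the lid. The spool, tape roll, tape measure and the other bin parts look where they were.

**Off-plan or disagreeing:**
- One push on the −x +y corner reached about 53 N at the closed fingertips, more than I intended. It was well under the 120 N wrist limit. I took the 40 N limit to cover the arm and gripper body, not the fingertips.
- The camera estimates of the lid's final centre differ by a few millimetres (x 0.567–0.574, y −0.122 to −0.127). I relied on the corner heights and the pictures instead.

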